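# Load the cold-plate tester

### The job

Lever the hood of the cold-plate tester up with the thin blade and swing it wide open, then slide every sensor carrier on the bench, without lifting it off the bench, onto the cold plate until it seats flat against the rear fence. Then shut the hood fully and press the green start button, and leave the blade lying flat on its green mat, pointing the same way as at the start. Do not disturb the other things on the bench.

Things in the scene. Friction and masses are not known exactly. Their poses are not given: they have to be found in the camera images.
- station: Cold-plate station, fixed. Origin on the bench top; +x to the rear, +y left. Aluminium cold plate flush with the bench (no step), x = -85..40 mm, 226 mm wide. Steel fence bar across its rear: front face at x = 40, 20 mm high, y = -110..110. Grey hinge block behind, x = 80..104, 30 mm high. A blue hood with a clear top (the cover) is hinged over it.
- cover (a joint): Cover angle, rad: 0 shut, grows as its front swings up and back, to 1.85 (past upright). Stiff hinge: stays where left; 2 to 4 N at the front move it. Shut: clear top z = 34..38 mm; front skirt's outer face at station x = -67, y = -122..122, side skirts at y = +-120, 4 mm thick, ending 7 mm above the bench: a gap for the blade, not fingers. Yellow mark at mid front. No handle.
- cover_lip (a point): Point on the cover: middle of the lower edge of the front skirt, middle of its 4 mm thickness. Closed: station (-65, 0, 7) mm; moves with the cover.
- cover_hinge (a point): Middle of the cover's hinge axis (along station y), station (85, 0, 34) mm. It does not move. From it the lip lies 150 mm forward and 27 mm down when closed.
- blade: Blade tool: orange handle 80 x 18 x 28 mm (x = -40..40, z = 0..28) with a thin steel blade, 22 mm wide, 2.5 mm thick, level with its underside, out to the tip at x = 105 mm. Origin: middle of the handle's underside; +x to the tip. 90 g. Lies on the tool mat at the start.
- toolmat: Green tool mat, fixed, 195 x 75 x 3 mm, left or right of the bench. Origin on the bench below the place of the handle's middle: the mat spans x = -65..130, y = +-37.5 mm, and the blade should point along its +x.
- button (a joint): Travel of the start button, m: 0 released, 0.006 fully pressed (5 N); springs back.
- button_top (a point): Centre of the top of the green start button (16 mm radius) on its black housing, left or right of the bench; press downwards.
- carrier_a: Carrier (may be absent): copper-coloured plate 44 x 44 x 10 mm with a sensor on top: a square steel body 18 x 18 mm from z = 10 to 19 mm, sides parallel to the plate's, and a black round cap 16 mm across up to z = 24. Origin: centre of the plate's underside. 90 to 180 g.
- carrier_b: Carrier (may be absent): copper-coloured plate 44 x 44 x 10 mm with a sensor on top: a square steel body 18 x 18 mm from z = 10 to 19 mm, sides parallel to the plate's, and a black round cap 16 mm across up to z = 24. Origin: centre of the plate's underside. 90 to 180 g.
- carrier_c: Carrier (may be absent): copper-coloured plate 44 x 44 x 10 mm with a sensor on top: a square steel body 18 x 18 mm from z = 10 to 19 mm, sides parallel to the plate's, and a black round cap 16 mm across up to z = 24. Origin: centre of the plate's underside. 90 to 180 g.
- carrier_d: Carrier (may be absent): copper-coloured plate 44 x 44 x 10 mm with a sensor on top: a square steel body 18 x 18 mm from z = 10 to 19 mm, sides parallel to the plate's, and a black round cap 16 mm across up to z = 24. Origin: centre of the plate's underside. 90 to 180 g.
- fitting_a: Steel fitting with brass neck, 22 mm across, 34 mm high. Bystander; leave it where it is. Origin: underside.
- fitting_b: Steel fitting with black neck, 22 mm across, 34 mm high. Bystander; leave it where it is. Origin: underside.
- fitting_c: Steel fitting with brass neck, 22 mm across, 34 mm high. Bystander; leave it where it is. Origin: underside.
- jar: Jar with red lid, 54 mm across, 70 mm high. Bystander; leave it where it is. Origin: underside.
- spanner: Steel spanner, 150 mm long, lying flat. Bystander; leave it where it is. Origin: underside.
- gauge_block: Brass block 50 x 35 x 20 mm. Bystander; leave it where it is. Origin: underside.
There are look-alikes about, which are no part of the job. What is shaped like the carrier_a but blue is not meant.

How it is judged:
By the outcome, as a careful person would: the job done as asked, in the order asked, and still so for the second after the job is handed in, with the robot touching nothing.
Of carrier_a, carrier_b, carrier_c, carrier_d only 2 to 3 are there at a start; the rules pass over those that are not, and their reading is None.
At some moment in a run one of carrier_a, carrier_b, carrier_c, carrier_d may be knocked a few centimetres aside while the robot is not near it.
It also fails if it takes over 210 s, if anything falls off the work surface, if the arm or the gripper's body presses on something with over 40 N, if the wrist force passes 120 N, or if a joint passes its speed limit or range.

### The arm

A 7-joint arm with a two-finger parallel gripper is mounted at the origin on the work surface. World frame = base frame: x ahead of the robot, y to its left, z up, the work surface at z = 0. Lengths are in m, angles in rad, forces in N, time in s.
With the tool pointing down it reaches from about 0.4 to 0.925 m from the base axis. Payload 4.1 kg.
Tool frame: the origin (TCP) lies between the finger pads; the fingertips stand 19 mm ahead of it and the grasp point (between the pads) is the TCP; z points along the fingers, y is the line along which they close (so a half turn about z gives the same grasp; the last joint's range is limited). The gripper opens to 85 mm and grips with 20 to 120 N. Pads are 22 mm wide; open, the fingers measure 114 mm over their backs; the gripper's body (76 mm by 85 mm) begins 54 mm behind the grasp point. The pads swing forward as they close: fully open they stand 13 mm farther back than shut.
Start: joints at [1.138, 0.398, 0.045, 1.537, -0.019, 1.207, -0.051], TCP at [0.213, -0.614, 0.25] pointing down, gripper open.
Joint ranges: [-2.82, 2.82], [-0.49, 2.23], [-1.37, 1.46], [0, 2.46], [-1.36, 4.5], [0.23, 2], [-2.94, 2.94]. Speed limits (rad/s): [2.57, 2.57, 3.14, 3.14, 3.14, 3.14, 3.14].

### API

Orientations are given as a unit quaternion [w, x, y, z].
In Python, from rig import * gives the robot as it stands.
- The arm moves only by the tool drive_tool, never from a script. Its argument "plan" is a list of rows, each a list of 3 entries, a list of its own where there are three numbers: the turn, a rotation vector about the tool's x, y, z in rad, then the shift along the tool's x, y, z in cm, then the closure, from -1 (fully open) to 1 (shut). A call has 1 to 20 rows; each row is the pose to reach, as a shift and turn from the pose commanded when the call began, along the tool's axes at that moment; what a row does not reach only later rows make up. A row lasts 1/12 s, in which the tool goes at most 41.7 mm and 7.16 degrees, less where a joint would pass 70% of its speed; a pose out of reach is approached as far as the arm can. A call with a gripper value outside its range is refused whole. The fingers move at their own pace and stop on an object; the grip force is fixed at half the most. Time passes only in rows, so rows that repeat a pose let the fingers close. It gives the time, the measured TCP pose, the force, the opening and the grip force at its end, in the units of the state.
- read_state(): the state, without advancing time (a new reading comes with each control period).
- read_camera(name): name is "side" or "top" or "wrist"; returns (picture, depth): 480x640x3 uint8, blue, green, red; 480x640 float32, m along the optical axis (not along the pixel's ray), 0 where there is no reading.
- get_calibration(name): a dict with "fx", "fy", "cx", "cy" (pixels), "k1" (the pictures are not rectified: a ray, as slopes to the right and down, at radius r is drawn at 1 + k1 r^2 times it, then the intrinsics apply), "rvec" (rotation vector, rad) and "tvec" (3), from world to camera coordinates, as OpenCV has them; the wrist camera has in their place "tool_from_camera" (4x4, takes a point from camera to tool coordinates, whose origin is the TCP and whose axes are the flange's). Camera axes: x right, y down, z forward; pixel columns grow to the right and rows downward; lengths in m; the calibration is good to about 2 mm. A picture is of the moment at which its call begins: read the wrist's pose just before it. get_calibration takes no time and is no camera call.
- sign_off(): hands the job in; it is judged then, once.
The state is a dict: "t": time; "q": joint angles; "qvel": joint speeds; "joint_torque": joint torques, N m; "tcp_pos": TCP position; "ee_rot": TCP orientation; "wrist_force": force on the tool from outside, world axes, zero at the start; "wrist_torque": the same for the moment, N m; "grip_width": finger opening in m; "grasp_force": force on a finger pad.
Only numpy, scipy, OpenCV 4.12 (cv2) and the standard library are available. Lean on these libraries where they do the work, as an engineer would, in place of code of your own. Each camera call takes 0.05 s, during which the arm holds its last target. There are 200 camera calls.

## Working session

There is one attempt and no reset: what is moved stays moved. The work goes in short steps, Python scripts to look and compute and a tool call to move; the robot and the scene stay as the last step left them, time stands still between calls to the robot, and variables do not carry over. Pictures are saved under pics/ and viewed, at most 14 in all, crops included, and the job is handed in when it is done.

Besides the shell and the picture viewer there is one more tool, called as a command line: name --argument value ..., lists and objects as JSON in quotes. drive_tool: Moves the arm, as the interface text tells. Its arguments: {"type":"object","properties":{"plan":{"type":"array"}},"required":["plan"]}

```bash
mkdir -p pics; ls; cat > h.py <<'E'
from rig import *
import numpy as np, cv2
from scipy.spatial.transform import Rotation as R
def cam(name):
    s=read_state(); p,d=read_camera(name); c=get_calibration(name); return s,p,d,c
def T_wc(name,s,c):
    T=np.eye(4)
    if name=='wrist':
        T[:3,:3]=R.from_quat(np.roll(s['ee_rot'],-1)).as_matrix(); T[:3,3]=s['tcp_pos']
        return T@np.array(c['tool_from_camera'])
    Rm=R.from_rotvec(np.ravel(c['rvec'])).as_matrix(); T[:3,:3]=Rm.T; T[:3,3]=-Rm.T@np.ravel(c['tvec']); return T
def cloud(name,s,d,c):
    v,u=np.mgrid[0:480,0:640].astype(float)
    K=np.array([[c['fx'],0,c['cx']],[0,c['fy'],c['cy']],[0,0,1]])
    n=cv2.undistortPoints(np.stack([u.ravel(),v.ravel()],1)[:,None],K,np.array([c['k1'],0,0,0.])).reshape(480,640,2)
    P=np.concatenate([n*d[...,None],d[...,None]],-1); T=T_wc(name,s,c)
    W=P@T[:3,:3].T+T[:3,3]; W[d==0]=np.nan; return W
def rect(mask,W):
    p=W[mask]; p=p[~np.isnan(p[:,0])]
    return cv2.minAreaRect((p[:,:2]*1000).astype(np.float32)),np.median(p[:,2])*1000,len(p)
E
python3 - <<'E'
from h import *
print(read_state())
for n in('top','side'):
    s,p,d,c=cam(n); cv2.imwrite(f'pics/{n}0.png',p); np.savez(f'{n}0.npz',p=p,W=cloud(n,s,d,c)); print(n,c)
print(get_calibration('wrist'))
E
```

```text
pics
{'t': 0.0, 'q': array([ 1.13800311,  0.39921096,  0.04505931,  1.53792907, -0.01867886,
        1.20690075, -0.05073026]), 'qvel': array([ 0.00037461, -0.00053621,  0.00086524,  0.00155258, -0.00132507,
        0.00031414, -0.00052879]), 'joint_torque': array([-4.04575176e-04, -4.75130796e+01,  1.36435188e+00, -2.54223311e+01,
        1.15636885e-02,  9.49897338e-03, -5.59376247e-06]), 'tcp_pos': array([ 0.21275599, -0.6135365 ,  0.24922988]), 'ee_rot': array([-9.81779372e-04,  9.86099149e-01,  1.66154873e-01, -2.51470340e-04]), 'wrist_force': array([-0.31849879,  0.43333605, -0.89808841]), 'wrist_torque': array([ 0.06097062, -0.01260699, -0.05816554]), 'grasp_force': 0.0, 'grip_width': 0.08493420383869384}
top {'fx': 531.0899022604513, 'fy': 531.0899022604513, 'cx': 316.0074337227135, 'cy': 246.26782293902215, 'k1': 0.05449800389710821, 'rvec': array([ 2.11812517, -2.13392404,  0.17401975]), 'tvec': array([0.00788813, 0.50979541, 1.17184727])}
side {'fx': 565.1783466689388, 'fy': 565.1783466689388, 'cx': 324.5431618738724, 'cy': 231.38180092981443, 'k1': -0.12905953388507127, 'rvec': array([-0.0596985 ,  2.82481903, -1.36783454]), 'tvec': array([0.51759265, 0.0682893 , 1.19600116])}
{'fx': 390.10124702086, 'fy': 390.10124702086, 'cx': 326.9052540105026, 'cy': 240.02267940678001, 'k1': 0.019290641440829412, 'tool_from_camera': array([[-5.48702596e-04, -9.55999657e-01, -2.93367268e-01,
         7.49557962e-02],
       [ 9.99999786e-01, -4.20307994e-04, -5.00697238e-04,
        -1.17956741e-03],
       [ 3.55361780e-04, -2.93367480e-01,  9.55999684e-01,
        -1.23126473e-01],
       [ 0.00000000e+00,  0.00000000e+00,  0.00000000e+00,
         1.00000000e+00]])}
```

View pics/top0.png

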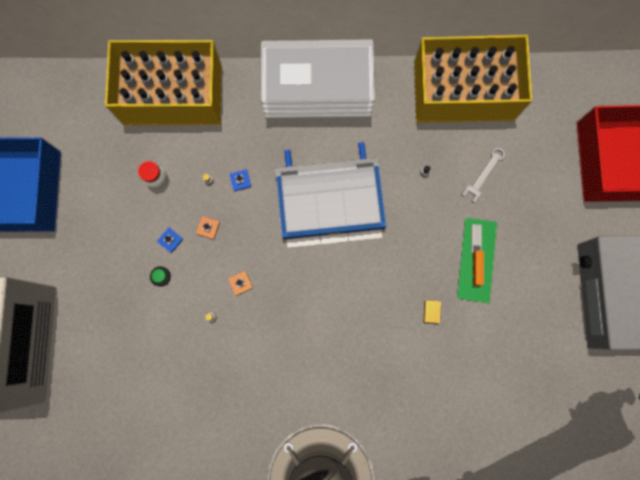

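View pics/side0.png

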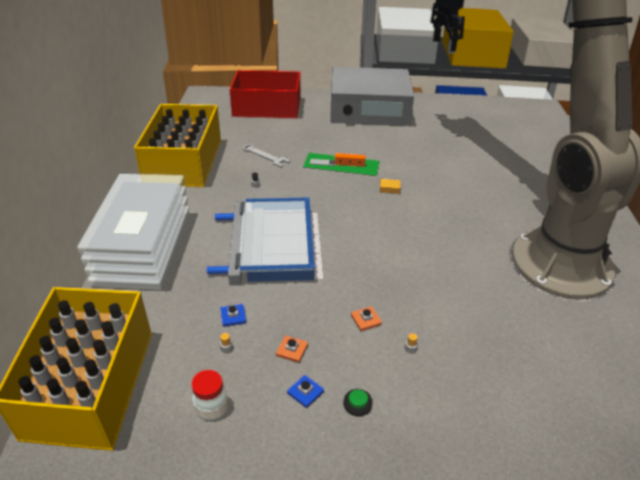

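The top view shows two copper carriers at about (208,228) and (240,283). The blue look-alikes are at (170,240) and (240,180). The hood spans (280..384, 165..237), the blade lies on its mat at (478,255) and the button is at (160,276). The side view shows the same layout, with nothing hidden.

```bash
python3 - <<'E'
from h import *
for n in('top','side'):
    z=np.load(n+'0.npz'); p,W=z['p'],z['W']; hsv=cv2.cvtColor(p,cv2.COLOR_BGR2HSV); H,S,V=cv2.split(hsv)
    ok=(W[...,0]>0.25)&(W[...,0]<.9)&(abs(W[...,1])<.5)&(W[...,2]<.1)
    for nm,lo,hi in(('orange',5,18),('green',45,85),('blue',105,125),('yellow',19,35),('red',0,3)):
        m=(ok&(H>=lo)&(H<=hi)&(S>130)&(V>60)).astype(np.uint8)
        k,l,st,ce=cv2.connectedComponentsWithStats(m)
        for i in range(1,k):
            if st[i,4]>25:
                q=W[l==i]; (c,sz,a),zz,nn=rect(l==i,W); print(n,nm,nn,'px',ce[i].round(),'c',np.round(c),'sz',np.round(sz),'a',round(a,1),'z',round(zz,1),'mean',(q.mean(0)*1000).round(1))
z=np.load('top0.npz');W=z['W']
for v in range(232,250,2): print(v,(W[v,330]*1000).round(0), (W[v,300]*1000).round(0))
m=(cv2.cvtColor(z['p'],cv2.COLOR_BGR2HSV)[...,1]<60)&(z['p'].min(2)>150)&(abs(W[...,1])<.2)&(W[...,0]<.75)&(W[...,0]>.4); 
m2=m&(W[...,2]<.01); print('strip',rect(m2,W))
E
```

```text
top orange 99 px [464.  89.] c [ 874. -349.] sz [34. 50.] a 87.1 z 60.4 mean [ 879.  -347.3   60.3]
top orange 251 px [494.  88.] c [ 876. -425.] sz [ 47. 103.] a 0.1 z 60.4 mean [ 882.  -415.6   60.4]
top orange 120 px [429.  90.] c [ 876. -264.] sz [25. 46.] a 69.1 z 60.4 mean [ 878.9 -266.    60.3]
top orange 102 px [447.  90.] c [ 876. -307.] sz [47. 25.] a 1.9 z 60.3 mean [ 878.3 -306.6   60.3]
top orange 237 px [142.  91.] c [876. 421.] sz [106.  46.] a 90.0 z 59.7 mean [882.4 413.6  59.8]
top orange 98 px [171.  93.] c [878. 347.] sz [32. 47.] a 83.5 z 60.3 mean [878.9 344.5  60.3]
top orange 108 px [188.  92.] c [877. 299.] sz [45. 34.] a 26.7 z 59.5 mean [880.1 303.9  59.6]
top orange 109 px [205.  93.] c [877. 268.] sz [23. 45.] a 87.5 z 59.5 mean [878.9 263.8  59.6]
top orange 46 px [516.  94.] c [ 868. -472.] sz [16. 39.] a 58.2 z 60.2 mean [ 864.7 -467.8   58.2]
top orange 41 px [120.  99.] c [866. 468.] sz [38. 14.] a 30.6 z 58.9 mean [863.5 465.2  58.3]
top orange 238 px [208. 228.] c [563. 262.] sz [43. 43.] a 70.1 z 9.7 mean [563.1 261.1   9.6]
top orange 312 px [478
[... 4828 characters left out ...]
an [356.1 251.3  34. ]
side yellow 26 px [ 96. 396.] c [854. 428.] sz [ 6. 40.] a 6.2 z 64.5 mean [853.9 426.1  65.5]
side red 730 px [207. 384.] c [697. 364.] sz [ 47. 107.] a 17.2 z 69.6 mean [687.4 393.3  68. ]
232 [544. -28.  37.] [545.  41.  38.]
234 [543. -29.  21.] [540.  41.  39.]
236 [542. -29.  -0.] [537.  41.  27.]
238 [538. -29.  -2.] [537.  42.   6.]
240 [532. -29.   2.] [532.  42.   5.]
242 [527. -29.   3.] [527.  42.   6.]
244 [nan nan nan] [523.  43.  -0.]
246 [518. -29.   0.] [519.  43.  -1.]
248 [513. -29.   2.] [515.  43.  -6.]
strip (((532.5142822265625, -38.61103820800781), (16.402923583984375, 229.50115966796875), 6.010059356689453), np.float64(0.6890694116137297), 577)
```

```bash
python3 - <<'E'
import cv2
a=cv2.imread('pics/top0.png')
cv2.imwrite('pics/topz.png',cv2.resize(a[140:260,270:500],None,fx=3.4,fy=3.4,interpolation=cv2.INTER_CUBIC))
E
```

```text
(no output)
```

View pics/topz.png

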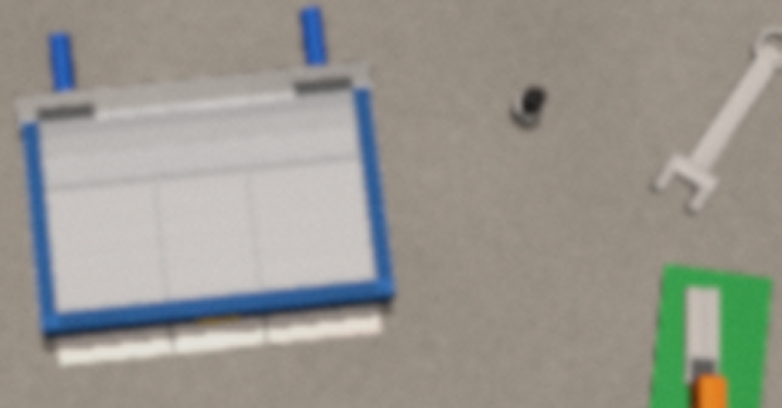

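```bash
cat >> h.py <<'E'
def go(x,y,z,yaw,pitch=0):
    """rows needed to reach TCP (mm) with tool x at world yaw (deg), pitch = tip-up tilt (deg)"""
    s=read_state(); Rc=R.from_quat(np.roll(s['ee_rot'],-1))
    Rt=R.from_euler('ZY',[yaw,-pitch],degrees=True)*R.from_euler('x',180,degrees=True)
    rv=(Rc.inv()*Rt).as_rotvec(); sh=Rc.inv().apply(np.array([x,y,z])/1000-s['tcp_pos'])*100
    print('turn',rv.round(3),'shift cm',sh.round(2),'rows>=',int(max(np.linalg.norm(sh)/4.17,np.degrees(np.linalg.norm(rv))/7.16))+1)
def st():
    s=read_state(); Rc=R.from_quat(np.roll(s['ee_rot'],-1)); X=Rc.as_matrix()[:,0]
    print('t',round(s['t'],2),'tcp',(s['tcp_pos']*1000).round(1),'yaw',round(np.degrees(np.arctan2(X[1],X[0])),2),'tilt',np.degrees([X[2],Rc.as_matrix()[2,1]]).round(2),'F',s['wrist_force'].round(1),'w',round(s['grip_width']*1000,1),'gf',round(s['grasp_force'],1),'q1,7',s['q'][[0,6]].round(2))
E
python3 -c "
from h import *
go(430,-366,220,-6)"
```

```text
turn [-0.002  0.     0.439] shift cm [ 28.63 -16.27   2.96] rows>= 8
```

drive_tool --plan '[[[0,0,0.1],[7,-4,0.5],-1],[[0,0,0.22],[14,-8,1.5],-1],[[0,0,0.33],[21,-12,2.2],-1],[[0,0,0.439],[28.6,-16.3,3],-1],[[0,0,0.439],[28.6,-16.3,3],-1],[[0,0,0.439],[28.6,-16.3,3],-1],[[0,0,0.439],[28.6,-16.3,3],-1],[[0,0,0.439],[28.6,-16.3,3],-1],[[0,0,0.439],[28.6,-16.3,3],-1],[[0,0,0.439],[28.6,-16.3,3],-1]]'

```text
t: 0.93
tcp_pos: [0.4317, -0.3634, 0.2197]
ee_rot: [-0.001, 0.999, -0.049, -0.0]
wrist_force: [-0.7, -0.8, -0.2]
grip_width: 0.0854
grasp_force: 0.0
```

```bash
python3 - <<'E'
from h import *
st()
s,p,d,c=cam('wrist'); W=cloud('wrist',s,d,c); cv2.imwrite('pics/w1.png',p); np.savez('w1.npz',p=p,W=W)
H,S,V=cv2.split(cv2.cvtColor(p,cv2.COLOR_BGR2HSV))
print('handle',rect((H>5)&(H<18)&(S>130)&(W[...,2]>.024),W))
print('mat',rect((H>45)&(H<85)&(S>100)&(W[...,2]<.01),W))
print('blade',rect((S<60)&(V>120)&(W[...,2]>.003)&(W[...,2]<.012)&(W[...,0]>.48)&(W[...,0]<.59)&(abs(W[...,1]+.37)<.03),W))
E
```

```text
t 0.93 tcp [ 431.7 -363.4  219.7] yaw -5.65 tilt [-0.04 -0.08] F [-0.7 -0.8 -0.2] w 85.4 gf 0.0 q1,7 [ 0.65 -1.05]
handle (((454.3753356933594, -438.3287353515625), (291.1825866699219, 80.81710815429688), 84.71965026855469), np.float64(30.5433835875909), 792)
mat (((483.31207275390625, -369.67144775390625), (74.62837219238281, 194.5073699951172), 81.10816955566406), np.float64(2.510086459059396), 15842)
blade (((540.959716796875, -360.8832702636719), (41.18301773071289, 84.25208282470703), 86.61914825439453), np.float64(4.990506679953488), 2049)
```

View pics/w1.png

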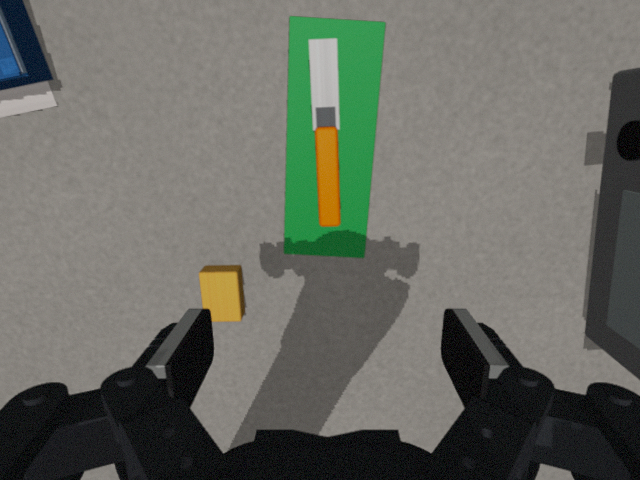

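The wrist view shows the blade at (325,130), with its orange handle spanning about (316..340, 127..227) and the tip at (322,38). It is clear of the yellow block at (222,293).

```bash
python3 - <<'E'
from h import *
z=np.load('w1.npz');p,W=z['p'],z['W'];H,S,V=cv2.split(cv2.cvtColor(p,cv2.COLOR_BGR2HSV))
roi=np.zeros(H.shape,bool); roi[30:235,295:360]=1
print('handle',rect(roi&(H>5)&(H<18)&(S>130)&(W[...,2]>.026),W))
print('blade',rect(roi&(S<60)&(V>140),W))
for (u,v) in((323,42),(323,80),(325,105),(328,135),(330,220)): print((W[v,u]*1000).round(1))
E
```

```text
handle (((462.0238342285156, -365.4225158691406), (16.88760757446289, 78.8055191040039), 86.70870971679688), np.float64(29.741389319839023), 500)
blade (((532.572998046875, -369.69805908203125), (22.79644775390625, 68.69700622558594), 86.69445037841797), np.float64(4.937531080037472), 2125)
[ 563.7 -371.9    5. ]
[ 536.6 -369.1    3.7]
[ 517.6 -368.8    4. ]
[ 494.7 -369.    30.5]
[ 427.2 -364.    30.3]
```

```bash
python3 -c "
from h import *
go(482,-366.6,25,-3.3)"
```

```text
turn [ 0.     0.001 -0.045] shift cm [ 5.21 -0.46 19.48] rows>= 5
```

drive_tool --plan '[[[0,0,-0.045],[2.5,-0.2,4],-1],[[0,0,-0.045],[5.2,-0.46,8],-1],[[0,0,-0.045],[5.2,-0.46,12],-1],[[0,0,-0.045],[5.2,-0.46,15],-1],[[0,0,-0.045],[5.2,-0.46,17.5],-1],[[0,0,-0.045],[5.2,-0.46,19.4],-1],[[0,0,-0.045],[5.2,-0.46,19.4],-1],[[0,0,-0.045],[5.2,-0.46,19.4],-1]]'

```text
t: 1.65
tcp_pos: [0.48, -0.3688, 0.0256]
ee_rot: [-0.0, 1.0, -0.032, -0.001]
wrist_force: [0.6, 0.6, 1.2]
grip_width: 0.0855
grasp_force: 0.0
```

```bash
python3 -c "
from h import *
st();go(482,-366.6,25,-3.3)"
```

```text
t 1.65 tcp [ 480.  -368.8   25.6] yaw -3.61 tilt [-0.15 -0.  ] F [0.6 0.6 1.2] w 85.5 gf 0.0 q1,7 [ 0.62 -1.08]
turn [-0.     0.003 -0.005] shift cm [ 0.18 -0.23  0.05] rows>= 1
```

drive_tool --plan '[[[0,0,0],[0,-0.15,0],-1],[[0,0,0],[0,-0.15,0],-1],[[0,0,0],[0,-0.15,0],1],[[0,0,0],[0,-0.15,0],1],[[0,0,0],[0,-0.15,0],1],[[0,0,0],[0,-0.15,0],1],[[0,0,0],[0,-0.15,0],1],[[0,0,0],[0,-0.15,0],1],[[0,0,0],[0,-0.15,0],1],[[0,0,0],[0,-0.15,0],1],[[0,0,0],[0,-0.15,0],1],[[0,0,0],[0,-0.15,0],1]]'

```text
t: 2.65
tcp_pos: [0.4824, -0.366, 0.0267]
ee_rot: [0.0, 1.0, -0.03, 0.0]
wrist_force: [-0.0, 0.8, 4.5]
grip_width: 0.0168
grasp_force: 59.5
```

```bash
python3 -c "
from h import *
st()"
```

```text
t 2.65 tcp [ 482.4 -366.    26.7] yaw -3.44 tilt [0.04 0.03] F [-0.   0.8  4.5] w 16.8 gf 59.5 q1,7 [ 0.61 -1.08]
```

```bash
python3 -c "
from h import *
go(425,-47,70,5.3)"
```

```text
turn [ 0.001 -0.001 -0.153] shift cm [ -7.65 -31.5   -4.35] rows>= 8
```

drive_tool --plan '[[[0,0,0],[0,0,-2.5],1],[[0,0,0],[0,0,-4.4],1],[[0,0,-0.05],[-2,-4,-4.4],1],[[0,0,-0.1],[-4,-8,-4.4],1],[[0,0,-0.153],[-6,-12,-4.4],1],[[0,0,-0.153],[-7.6,-16,-4.4],1],[[0,0,-0.153],[-7.6,-20,-4.4],1],[[0,0,-0.153],[-7.6,-24,-4.4],1],[[0,0,-0.153],[-7.6,-28,-4.4],1],[[0,0,-0.153],[-7.6,-31.5,-4.4],1],[[0,0,-0.153],[-7.6,-31.5,-4.4],1],[[0,0,-0.153],[-7.6,-31.5,-4.4],1],[[0,0,-0.153],[-7.6,-31.5,-4.4],1]]'

```text
t: 3.73
tcp_pos: [0.4246, -0.0471, 0.0699]
ee_rot: [0.0, 0.999, 0.047, -0.001]
wrist_force: [0.1, -1.0, -0.4]
grip_width: 0.0165
grasp_force: 59.1
```

```bash
python3 - <<'E'
from h import *
st()
s,p,d,c=cam('wrist'); W=cloud('wrist',s,d,c); cv2.imwrite('pics/w2.png',p); np.savez('w2.npz',p=p,W=W)
E
```

```text
t 3.73 tcp [424.6 -47.1  69.9] yaw 5.35 tilt [-0.06  0.02] F [ 0.1 -1.  -0.4] w 16.5 gf 59.1 q1,7 [ 0.19 -1.55]
```

View pics/w2.png

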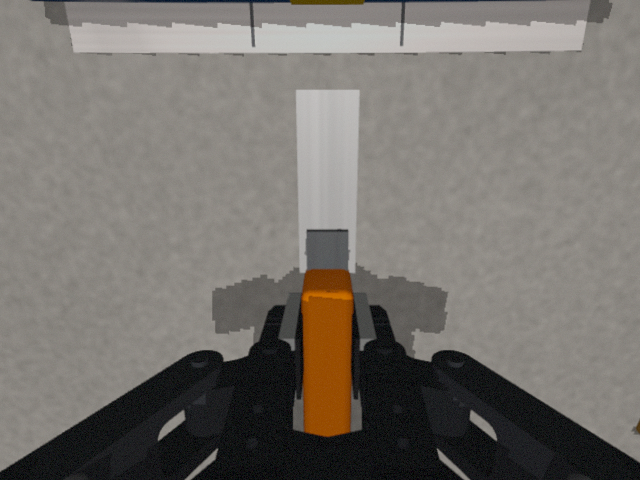

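The blade at cols 297–358 lines up with the yellow mark at (327,2), and the plate's front edge at row ~52 is parallel to the image rows.

```bash
python3 - <<'E'
from h import *
z=np.load('w2.npz');p,W=z['p'],z['W']
s=read_state();Rc=R.from_quat(np.roll(s['ee_rot'],-1))
for n,u,v in(('tipL',302,93),('tipR',353,93),('mid',327,150),('root',327,220),('plateL',78,48),('plateR',578,47),('plate mid',327,48)):
    w=W[v,u]; print(n,(w*1000).round(1),'tool mm',(Rc.inv().apply(w-s['tcp_pos'])*1000).round(1))
E
```

```text
tipL [507.  -29.4  47.5] tool mm [ 83.7 -10.9  22.3]
tipR [508.6 -47.1  47.8] tool mm [83.7  6.9 22.1]
mid [488.5 -39.9  48. ] tool mm [64.4 -2.1 21.9]
root [462.7 -42.3  48.8] tool mm [38.4 -2.1 21.1]
plateL [5.185e+02 7.400e+01 1.000e-01] tool mm [ 104.7 -112.9   69.7]
plateR [ 539.5 -147.2    0. ] tool mm [105.4 109.3  69.8]
plate mid [529.4 -36.1  -0.7] tool mm [105.5  -2.2  70.5]
```

drive_tool --plan '[[[0,0,0],[0,0,2.5],1],[[0,0,0],[0,0,4.0],1],[[0,0,0],[0,0,4.4],1],[[0,0,0],[0,0,4.4],1],[[0,0,0],[0,0,4.4],1]]'

```text
t: 4.2
tcp_pos: [0.4252, -0.0478, 0.0264]
ee_rot: [0.0, 0.999, 0.045, -0.0]
wrist_force: [1.0, 0.1, 0.0]
grip_width: 0.0169
grasp_force: 59.1
```

```bash
python3 -c "
from h import *
st()"
```

```text
t 4.2 tcp [425.2 -47.8  26.4] yaw 5.21 tilt [-0.01  0.02] F [1.  0.1 0. ] w 16.9 gf 59.1 q1,7 [ 0.18 -1.58]
```

drive_tool --plan '[[[0,0,0],[1.5,0,0.05],1],[[0,0,0],[3,0,0.05],1],[[0,0,0],[4,0,0.05],1],[[0,0,0],[5,0,0.05],1],[[0,0,0],[5.7,0,0.05],1],[[0,0,0],[5.7,0,0.05],1],[[0,0,0],[5.7,0,0.05],1]]'

```text
t: 4.78
tcp_pos: [0.4817, -0.0416, 0.0258]
ee_rot: [0.0, 0.999, 0.046, -0.0]
wrist_force: [-0.3, -0.2, -0.7]
grip_width: 0.0169
grasp_force: 59.1
```

```bash
python3 -c "
from h import *
st()
s,p,d,c=cam('wrist'); cv2.imwrite('pics/w3.png',p)"
```

```text
t 4.78 tcp [481.7 -41.6  25.8] yaw 5.32 tilt [-0.03  0.01] F [-0.3 -0.2 -0.7] w 16.9 gf 59.1 q1,7 [ 0.15 -1.6 ]
```

View pics/w3.png

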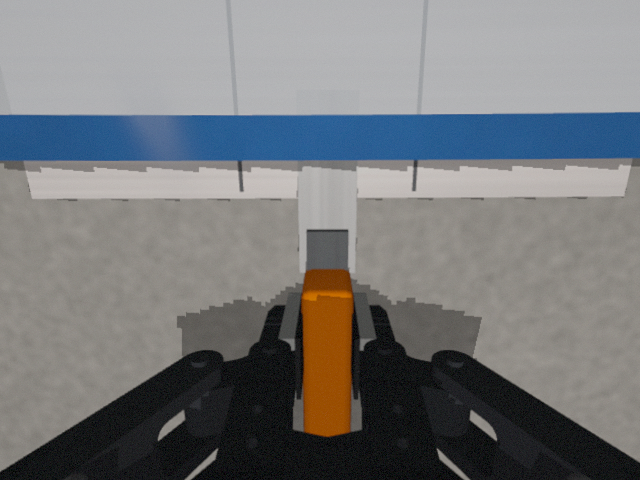

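drive_tool --plan '[[[0,0,0],[0,0,-0.8],1],[[0,0,0],[-0.1,0,-1.6],1],[[0,0,0],[-0.2,0,-2.4],1],[[0,0,0],[-0.2,0,-3.2],1],[[0,0,0],[-0.1,0,-4.2],1],[[0,0,0],[0,0,-5.2],1],[[0,0,0],[0,0,-5.6],1],[[0,0,0],[0,0,-5.6],1]]'

```text
t: 5.5
tcp_pos: [0.4839, -0.0416, 0.0837]
ee_rot: [0.0, 0.999, 0.046, 0.002]
wrist_force: [-0.3, -0.5, -0.7]
grip_width: 0.0173
grasp_force: 59.0
```

```bash
python3 -c "
from h import *
st()
s,p,d,c=cam('side'); W=cloud('side',s,d,c)
H,S,V=cv2.split(cv2.cvtColor(p,cv2.COLOR_BGR2HSV)); m=(H>105)&(H<125)&(S>130)&(abs(W[...,1]+.03)<.15)&(W[...,0]>.5)
q=W[m]; print('blue max z',np.nanpercentile(q[:,2],98), q[np.nanargmin(q[:,0])])"
```

```text
t 5.5 tcp [483.9 -41.6  83.7] yaw 5.32 tilt [0.28 0.04] F [-0.3 -0.5 -0.7] w 17.3 gf 59.0 q1,7 [ 0.17 -1.57]
blue max z 0.09530746418249653 [0.54463734 0.08496935 0.06888534]
```

drive_tool --plan '[[[0,0,0],[0.3,0,-1.3],1],[[0,0,0],[0.7,0,-2.6],1],[[0,0,0],[1.2,0,-3.8],1],[[0,0,0],[1.8,0,-5.0],1],[[0,0,0],[2.5,0,-6.1],1],[[0,0,0],[3.3,0,-7.2],1],[[0,0,0],[4.2,0,-8.2],1],[[0,0,0],[5.2,0,-9.1],1],[[0,0,0],[5.2,0,-9.1],1],[[0,0,0],[5.2,0,-9.1],1]]'

```text
t: 6.38
tcp_pos: [0.5346, -0.0366, 0.1731]
ee_rot: [0.0, 0.999, 0.047, 0.001]
wrist_force: [-1.4, 0.4, -1.4]
grip_width: 0.0171
grasp_force: 59.6
```

```bash
python3 -c "
from h import *
st()
s,p,d,c=cam('side'); W=cloud('side',s,d,c); cv2.imwrite('pics/s4.png',p[120:330,150:450].repeat(2,0).repeat(2,1))
H,S,V=cv2.split(cv2.cvtColor(p,cv2.COLOR_BGR2HSV)); m=(H>105)&(H<125)&(S>130)&(abs(W[...,1]+.03)<.15)&(W[...,0]>.5)
q=W[m]; print('blue max z',np.nanpercentile(q[:,2],98), q[np.nanargmin(q[:,0])])"
```

```text
t 6.38 tcp [534.6 -36.6 173.1] yaw 5.33 tilt [0.1  0.01] F [-1.4  0.4 -1.4] w 17.1 gf 59.6 q1,7 [ 0.17 -1.55]
blue max z 0.16928606104129723 [0.59655934 0.08499303 0.15648269]
```

View pics/s4.png

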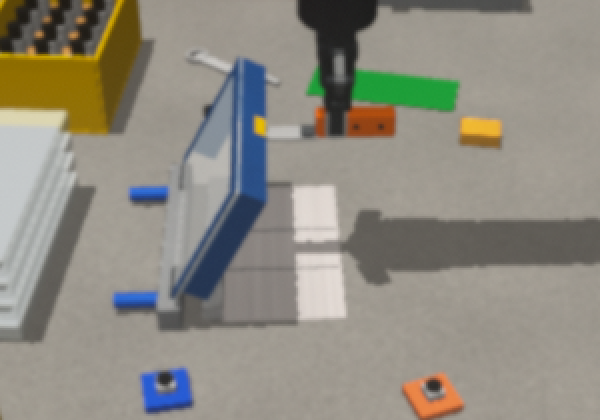

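drive_tool --plan '[[[0,0,0],[1.2,0,0],1],[[0,0,0],[2.2,0,0],1],[[0,0,0],[3.2,0,0],1],[[0,0,0],[4.2,0,0],1],[[0,0,0],[5.2,0,0],1],[[0,0,0],[6.2,0,0],1],[[0,0,0],[7.2,0,0],1],[[0,0,0],[8.2,0,0],1],[[0,0,0],[9.0,0,0],1],[[0,0,0],[9.0,0,0],1]]'

```text
t: 7.27
tcp_pos: [0.6256, -0.028, 0.1727]
ee_rot: [-0.0, 0.999, 0.047, 0.001]
wrist_force: [-0.4, 0.6, -1.7]
grip_width: 0.0168
grasp_force: 59.6
```

```bash
cat >> h.py <<'E'
def hood():
    s,p,d,c=cam('side'); W=cloud('side',s,d,c); H,S,V=cv2.split(cv2.cvtColor(p,cv2.COLOR_BGR2HSV)); m=(H>105)&(H<125)&(S>130)&(abs(W[...,1]+.03)<.17)&(W[...,0]>.5)&(W[...,2]>.03)
    q=W[m]-np.array([.610,-.030,0]); a=np.radians(5.3); X=q[:,0]*np.cos(a)+q[:,1]*np.sin(a); Z=q[:,2]
    i=Z>np.nanmax(Z)-.012; print('hood: top edge station x range',(np.nanmin(X[i])*1000).round(),(np.nanmax(X[i])*1000).round(),'zmax',(np.nanmax(Z)*1000).round())
    return p
E
python3 -c "
from h import *
st();hood()"
```

```text
t 7.27 tcp [625.6 -28.  172.7] yaw 5.34 tilt [ 0.15 -0.01] F [-0.4  0.6 -1.7] w 16.8 gf 59.6 q1,7 [ 0.13 -1.58]
hood: top edge station x range 80.0 106.0 zmax 191.0
```

drive_tool --plan '[[[0,0,0],[0.8,0,0],1],[[0,0,0],[1.5,0,0],1],[[0,0,0],[1.9,0,0],1],[[0,0,0],[1.9,0,0],1],[[0,0,0],[1.9,0,0],1]]'

```text
t: 7.73
tcp_pos: [0.6433, -0.0265, 0.1731]
ee_rot: [-0.0, 0.999, 0.046, 0.001]
wrist_force: [-0.2, 0.1, -0.3]
grip_width: 0.0165
grasp_force: 59.6
```

```bash
python3 -c "
from h import *
st();hood()"
```

```text
t 7.73 tcp [643.3 -26.5 173.1] yaw 5.32 tilt [0.13 0.  ] F [-0.2  0.1 -0.3] w 16.5 gf 59.6 q1,7 [ 0.12 -1.58]
hood: top edge station x range 101.0 128.0 zmax 191.0
```

```bash
python3 -c "
from h import *
go(476,-367,100,-6)"
```

```text
turn [-0.    -0.002  0.198] shift cm [-19.82  32.35   7.28] rows>= 10
```

drive_tool --plan '[[[0,0,0],[-3.5,0,0],1],[[0,0,0],[-7,0,0],1],[[0,0,0],[-10.5,0,0],1],[[0,0,0],[-14,1,0],1],[[0,0,0],[-17,3,0],1],[[0,0,0.06],[-19.8,5.5,0],1],[[0,0,0.12],[-19.8,9.5,2],1],[[0,0,0.198],[-19.8,13.5,4],1],[[0,0,0.198],[-19.8,17.5,6],1],[[0,0,0.198],[-19.8,21.5,7.3],1],[[0,0,0.198],[-19.8,25.5,7.3],1],[[0,0,0.198],[-19.8,29.5,7.3],1],[[0,0,0.198],[-19.8,32.4,7.3],1],[[0,0,0.198],[-19.8,32.4,7.3],1],[[0,0,0.198],[-19.8,32.4,7.3],1],[[0,0,0.198],[-19.8,32.4,7.3],1]]'

```text
t: 9.12
tcp_pos: [0.4755, -0.3671, 0.1]
ee_rot: [-0.0, 0.999, -0.053, 0.0]
wrist_force: [0.2, 1.0, -2.0]
grip_width: 0.0167
grasp_force: 59.6
```

```bash
python3 -c "
from h import *
st();go(476,-367,28,-6)
s,p,d,c=cam('top');cv2.imwrite('pics/t5.png',p)
W=cloud('top',s,d,c); H,S,V=cv2.split(cv2.cvtColor(p,cv2.COLOR_BGR2HSV))
m=((H>=5)&(H<=18)&(S>130)&(V>60)&(W[...,0]>.25)&(W[...,0]<.8)).astype(np.uint8)
k,l,stt,ce=cv2.connectedComponentsWithStats(m)
for i in range(1,k):
  if stt[i,4]>60: print(ce[i].round(),rect(l==i,W))"
```

```text
t 9.12 tcp [ 475.5 -367.1  100. ] yaw -6.02 tilt [ 0.05 -0.02] F [ 0.2  1.  -2. ] w 16.7 gf 59.6 q1,7 [ 0.6 -1.1]
turn [-0.    -0.001 -0.   ] shift cm [ 0.04 -0.01  7.2 ] rows>= 2
[208. 228.] (((563.5692749023438, 261.4857482910156), (43.230613708496094, 42.069129943847656), 73.5240478515625), np.float64(9.452104731463852), 234)
[487. 272.] (((440.6783447265625, -357.30194091796875), (32.67979049682617, 50.95022201538086), 84.62503814697266), np.float64(103.87914615235604), 261)
[240. 283.] (((431.1090087890625, 182.154541015625), (42.482177734375, 40.71287536621094), 24.724580764770508), np.float64(9.52942264844847), 224)
```

Lower gently, release and rise.

drive_tool --plan '[[[0,0,0],[0,0,3],1],[[0,0,0],[0,0,5],1],[[0,0,0],[0,0,6.3],1],[[0,0,0],[0,0,7.0],1],[[0,0,0],[0,0,7.3],1],[[0,0,0],[0,0,7.3],1],[[0,0,0],[0,0,7.3],1]]'

```text
t: 9.75
tcp_pos: [0.4761, -0.3676, 0.0278]
ee_rot: [0.001, 0.999, -0.052, 0.001]
wrist_force: [-0.1, -1.0, -1.1]
grip_width: 0.0167
grasp_force: 59.6
```

drive_tool --plan '[[[0,0,0],[0,0,0],-1],[[0,0,0],[0,0,0],-1],[[0,0,0],[0,0,0],-1],[[0,0,0],[0,0,0],-1],[[0,0,0],[0,0,0],-1],[[0,0,0],[0,0,0],-1],[[0,0,0],[0,0,0],-1],[[0,0,0],[0,0,-2],-1],[[0,0,0],[0,0,-6],-1],[[0,0,0],[0,0,-10],-1],[[0,0,0],[0,0,-14],-1],[[0,0,0],[0,0,-18],-1],[[0,0,0],[0,0,-18],-1],[[0,0,0],[0,0,-18],-1]]'

```text
t: 10.92
tcp_pos: [0.4766, -0.3687, 0.2101]
ee_rot: [0.002, 0.999, -0.053, 0.003]
wrist_force: [-0.8, 1.1, -1.4]
grip_width: 0.0854
grasp_force: 0.0
```

```bash
python3 - <<'E'
from h import *
st()
s,p,d,c=cam('wrist'); W=cloud('wrist',s,d,c); cv2.imwrite('pics/w6.png',p)
H,S,V=cv2.split(cv2.cvtColor(p,cv2.COLOR_BGR2HSV))
near=(abs(W[...,1]+.366)<.04)
print('handle',rect(near&(H>5)&(H<18)&(S>130)&(W[...,2]>.026),W))
print('blade',rect(near&(S<60)&(V>140)&(W[...,0]>.5)&(W[...,0]<.6),W))
E
```

```text
t 10.92 tcp [ 476.6 -368.7  210.1] yaw -6.03 tilt [0.34 0.19] F [-0.8  1.1 -1.4] w 85.4 gf 0.0 q1,7 [ 0.6  -1.09]
handle (((456.8192138671875, -360.6302185058594), (77.31056213378906, 79.27134704589844), 82.84367370605469), np.float64(30.485857160761796), 1343)
blade (((550.0008544921875, -365.1925048828125), (99.93193817138672, 78.35227966308594), 0.027344612404704094), np.float64(4.433925859086141), 2627)
```

```bash
python3 -c "
from h import *
go(440,-60,210,100)"
```

```text
turn [ 0.002 -0.    -1.851] shift cm [ -6.74 -30.23  -0.27] rows>= 15
```

drive_tool --plan '[[[0,0,-0.12],[-0.5,-2,0],-1],[[0,0,-0.24],[-1,-4,0],-1],[[0,0,-0.36],[-1.5,-6,0],-1],[[0,0,-0.48],[-2,-8,0],-1],[[0,0,-0.6],[-2.5,-10,0],-1],[[0,0,-0.72],[-3,-12,0],-1],[[0,0,-0.84],[-3.5,-14,0],-1],[[0,0,-0.96],[-4,-16,0],-1],[[0,0,-1.08],[-4.5,-18,0],-1],[[0,0,-1.2],[-5,-20,0],-1],[[0,0,-1.32],[-5.5,-22,0],-1],[[0,0,-1.44],[-6,-24,0],-1],[[0,0,-1.56],[-6.5,-26,0],-1],[[0,0,-1.68],[-6.7,-28,0],-1],[[0,0,-1.8],[-6.7,-30,0],-1],[[0,0,-1.85],[-6.7,-30,0],-1],[[0,0,-1.85],[-6.7,-30,0],-1],[[0,0,-1.85],[-6.7,-30,0],-1]]'

```text
t: 12.47
tcp_pos: [0.4389, -0.0624, 0.2054]
ee_rot: [-0.001, 0.644, 0.765, -0.001]
wrist_force: [0.2, 0.1, -0.5]
grip_width: 0.0853
grasp_force: 0.0
```

```bash
python3 -c "
from h import *
st();go(433,184,160,206)"
```

```text
t 12.47 tcp [438.9 -62.4 205.4] yaw 99.89 tilt [ 0.04 -0.17] F [ 0.2  0.1 -0.5] w 85.3 gf 0.0 q1,7 [0.45 0.18]
turn [-1.000e-03 -3.000e-03 -1.852e+00] shift cm [24.37  3.67  4.54] rows>= 15
```

drive_tool --plan '[[[0,0,-0.12],[1.6,0.2,0.3],-1],[[0,0,-0.24],[3.2,0.4,0.6],-1],[[0,0,-0.36],[4.8,0.6,0.9],-1],[[0,0,-0.48],[6.4,0.8,1.2],-1],[[0,0,-0.6],[8,1,1.5],-1],[[0,0,-0.72],[9.6,1.2,1.8],-1],[[0,0,-0.84],[11.2,1.5,2.1],-1],[[0,0,-0.96],[12.8,1.8,2.4],-1],[[0,0,-1.08],[14.4,2.1,2.7],-1],[[0,0,-1.2],[16,2.4,3],-1],[[0,0,-1.32],[17.6,2.7,3.3],-1],[[0,0,-1.44],[19.2,3,3.6],-1],[[0,0,-1.56],[20.8,3.3,3.9],-1],[[0,0,-1.68],[22.4,3.6,4.2],-1],[[0,0,-1.8],[24,3.6,4.5],-1],[[0,0,-1.852],[24.4,3.7,4.5],-1],[[0,0,-1.852],[24.4,3.7,4.5],-1],[[0,0,-1.852],[24.4,3.7,4.5],-1]]'

```text
t: 13.97
tcp_pos: [0.434, 0.1835, 0.161]
ee_rot: [-0.001, -0.224, 0.975, -0.0]
wrist_force: [0.5, -0.3, 0.1]
grip_width: 0.0857
grasp_force: 0.0
```

```bash
cat >> h.py <<'E'
def carriers(name='wrist',f=None):
    s,p,d,c=cam(name); W=cloud(name,s,d,c); H,S,V=cv2.split(cv2.cvtColor(p,cv2.COLOR_BGR2HSV))
    if f: cv2.imwrite(f,p)
    m=((H>=4)&(H<=18)&(S>110)&(V>60)&(W[...,0]>.25)&(W[...,0]<.8)&(W[...,1]>-.2)&(W[...,2]<.014)&(W[...,2]>.006)).astype(np.uint8)
    k,l,stt,ce=cv2.connectedComponentsWithStats(m)
    for i in range(1,k):
        if stt[i,4]>100:
            (cc,sz,a),zz,nn=rect(l==i,W); print('carrier px',ce[i].round(),'c',np.round(cc,1),'sz',np.round(sz,1),'a',round(a,1),'z',zz.round(1))
            ys,xs=np.where(l==i); b=np.zeros_like(m,bool); b[ys.min():ys.max(),xs.min():xs.max()]=1
            t=b&(W[...,2]>.0215)&(W[...,2]<.03)&(V<90)
            if t.sum()>10: print('   cap',rect(t,W))
    return p,W
E
python3 -c "
from h import *
st();carriers('wrist','pics/w7.png')"
```

```text
t 13.97 tcp [434.  183.5 161. ] yaw -154.11 tilt [0.1 0. ] F [ 0.5 -0.3  0.1] w 85.7 gf 0.0 q1,7 [0.21 1.33]
carrier px [328. 224.] c [431.9 185.3] sz [43.5 43.6] a 24.8 z 9.6
   cap (((431.66107177734375, 185.13742065429688), (14.6829833984375, 14.005480766296387), 69.34381103515625), np.float64(23.567763338016135), 350)
carrier px [344. 399.] c [564.6 264.7] sz [45.1 45.2] a 72.5 z 9.4
   cap (((564.5921020507812, 264.0234069824219), (15.275101661682129, 14.835286140441895), 2.3802294731140137), np.float64(23.242677041395876), 249)
```

View pics/w7.png

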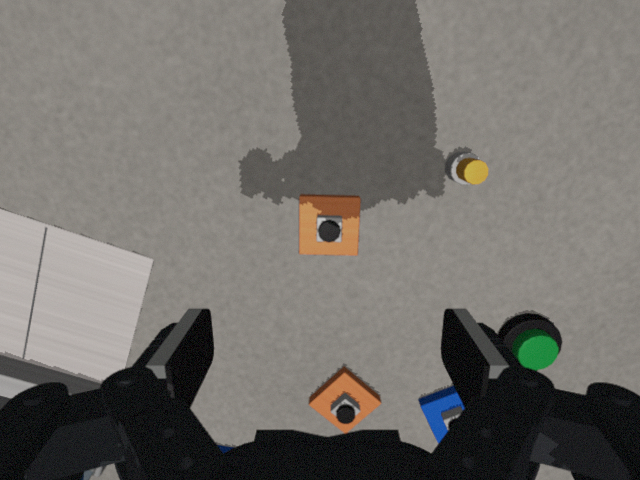

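The wrist view shows carrier 1 square to the gripper at (328,224), carrier 2 at (344,400), the fitting at (468,170) and the button at (535,345). Nothing is in the way of the fingers.

```bash
python3 -c "
from h import *
go(431.8,185.2,31,205)"
```

```text
turn [-0.    -0.001  0.015] shift cm [ 0.11  0.29 13.02] rows>= 4
```

drive_tool --plan '[[[0,0,0.015],[0.1,0.25,4],-0.6],[[0,0,0.015],[0.1,0.25,8],-0.4],[[0,0,0.015],[0.1,0.25,11],-0.3],[[0,0,0.015],[0.1,0.25,12.5],-0.2],[[0,0,0.015],[0.1,0.25,13],-0.2],[[0,0,0.015],[0.1,0.25,13],-0.2],[[0,0,0.015],[0.1,0.25,13],-0.2]]'

```text
t: 14.6
tcp_pos: [0.433, 0.1861, 0.0324]
ee_rot: [0.001, -0.218, 0.976, -0.0]
wrist_force: [-0.9, 0.9, 0.3]
grip_width: 0.051
grasp_force: 0.0
```

```bash
python3 -c "
from h import *
st();go(431.8,185.2,31,205)"
```

```text
t 14.6 tcp [433.  186.1  32.4] yaw -154.87 tilt [-0.06 -0.02] F [-0.9  0.9  0.3] w 51.0 gf 0.0 q1,7 [0.07 1.1 ]
turn [-0.     0.001  0.002] shift cm [ 0.15 -0.04  0.14] rows>= 1
```

drive_tool --plan '[[[0,0,0],[0,0,0],0.3],[[0,0,0],[0,0,0],0.5],[[0,0,0],[0,0,0],1],[[0,0,0],[0,0,0],1],[[0,0,0],[0,0,0],1],[[0,0,0],[0,0,0],1],[[0,0,0],[0,0,0],1],[[0,0,0],[0,0,0],1]]'

```text
t: 15.27
tcp_pos: [0.4332, 0.1864, 0.0332]
ee_rot: [0.001, -0.218, 0.976, -0.0]
wrist_force: [-1.4, -1.0, 7.2]
grip_width: 0.0153
grasp_force: 58.5
```

```bash
python3 -c "
from h import *
st();go(431.8,185.2,31,205)
# approach point: station x=-110,y=-35 ; then final
import math
a=math.radians(5.3)
for X,Y in((-115,-35),(13,-35)):
    print(X,Y); go(610+X*math.cos(a)-Y*math.sin(a),-30+X*math.sin(a)+Y*math.cos(a),31,185.3)"
```

```text
t 15.27 tcp [433.2 186.4  33.2] yaw -154.8 tilt [-0.12 -0.08] F [-1.4 -1.   7.2] w 15.3 gf 58.5 q1,7 [0.07 1.1 ]
turn [-0.001  0.002  0.003] shift cm [ 0.18 -0.05  0.22] rows>= 1
-115 -35
turn [-0.001  0.002  0.347] shift cm [  5.22 -26.49   0.24] rows>= 7
13 -35
turn [-0.001  0.002  0.347] shift cm [ -6.81 -30.85   0.27] rows>= 8
```

```bash
python3 -c "
from h import *
p,W=carriers('wrist'); cv2.imwrite('pics/w8.png',cv2.resize(p[170:330,230:430],None,fx=3.5,fy=3.5))"
```

```text
carrier px [327. 273.] c [421.4 182.1] sz [23.1 43.6] a 24.9 z 9.5
   cap (((424.4360046386719, 183.4703826904297), (4.031404972076416, 27.847122192382812), 25.972339630126953), np.float64(23.44566513517482), 266)
carrier px [327. 343.] c [447.5 194.2] sz [ 7.9 16.7] a 26.7 z 9.5
   cap (((438.27813720703125, 187.53854370117188), (3.1240720748901367, 12.330061912536621), 41.376834869384766), np.float64(23.66092508644045), 46)
```

View pics/w8.png

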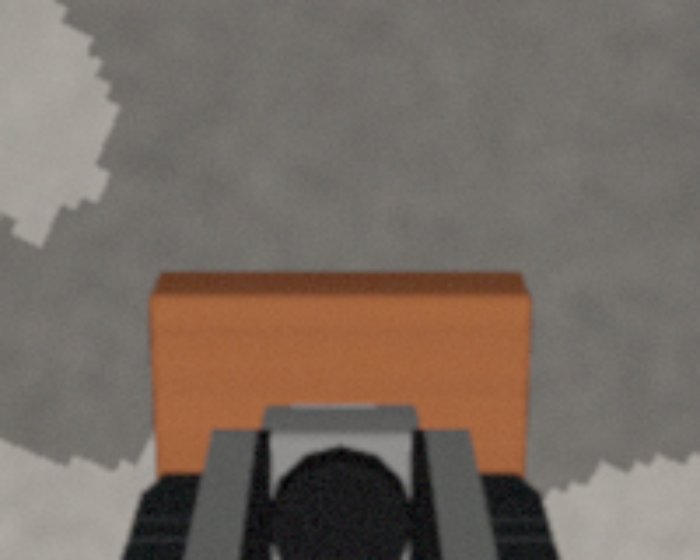

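The pads straddle the steel body squarely, around the cap at crop (340,490), with the plate flat below. Now sliding it to in front of the plate.

drive_tool --plan '[[[0,0,0],[0.2,-1,0],1],[[0,0,0.02],[0.6,-3,0],1],[[0,0,0.05],[1,-5,0],1],[[0,0,0.08],[1.4,-7,0],1],[[0,0,0.11],[1.8,-9,0],1],[[0,0,0.14],[2.2,-11,0],1],[[0,0,0.17],[2.6,-13,0],1],[[0,0,0.2],[3,-15,0],1],[[0,0,0.23],[3.4,-17,0],1],[[0,0,0.26],[3.8,-19,0],1],[[0,0,0.29],[4.2,-21,0],1],[[0,0,0.32],[4.6,-23,0],1],[[0,0,0.34],[5,-25,0],1],[[0,0,0.347],[5.2,-26.5,0],1],[[0,0,0.347],[5.2,-26.5,0],1],[[0,0,0.347],[5.2,-26.5,0],1]]'

```text
t: 16.65
tcp_pos: [0.5, -0.0787, 0.0332]
ee_rot: [0.002, -0.045, 0.999, -0.001]
wrist_force: [1.1, -3.0, 4.4]
grip_width: 0.0158
grasp_force: 59.3
```

```bash
python3 -c "
from h import *
st(); p,W=carriers('wrist'); 
import math
a=math.radians(5.3)
for X,Y in((-20,-35),(13,-35),(18,-35)):
    print(X,Y); go(610+X*math.cos(a)-Y*math.sin(a),-30+X*math.sin(a)+Y*math.cos(a),31,185.3)
hood()"
```

```text
t 16.65 tcp [500.  -78.7  33.2] yaw -174.82 tilt [-0.22 -0.17] F [ 1.1 -3.   4.4] w 15.8 gf 59.3 q1,7 [0.52 1.39]
carrier px [327. 273.] c [487.3 -78.8] sz [23.7 43.7] a 4.6 z 9.5
   cap (((490.1060485839844, -78.46424102783203), (3.9021270275115967, 27.64388084411621), 5.712512016296387), np.float64(23.696742515572964), 355)
carrier px [326. 343.] c [515.9 -76.3] sz [ 8.  16.8] a 4.9 z 9.6
   cap (((505.29229736328125, -79.62559509277344), (3.558753252029419, 12.807965278625488), 26.628049850463867), np.float64(23.555967867915125), 44)
-20 -35
turn [-0.003  0.004 -0.002] shift cm [-9.41  0.33  0.26] rows>= 3
13 -35
turn [-0.003  0.004 -0.002] shift cm [-12.71   0.34   0.27] rows>= 4
18 -35
turn [-0.003  0.004 -0.002] shift cm [-13.21   0.34   0.27] rows>= 4
hood: top edge station x range 101.0 127.0 zmax 191.0
```

drive_tool --plan '[[[0,0,0],[-1,0,0],1],[[0,0,0],[-3,0,0],1],[[0,0,0],[-5,0,0],1],[[0,0,0],[-7,0,0],1],[[0,0,0],[-9,0,0],1],[[0,0,0],[-10.5,0,0],1],[[0,0,0],[-11.5,0,0],1],[[0,0,0],[-12.2,0,0],1],[[0,0,0],[-12.6,0,0],1],[[0,0,0],[-12.6,0,0],1]]'

```text
t: 17.58
tcp_pos: [0.6232, -0.0647, 0.0332]
ee_rot: [-0.001, -0.046, 0.999, -0.001]
wrist_force: [-3.8, -0.3, 9.7]
grip_width: 0.0157
grasp_force: 59.9
```

drive_tool --plan '[[[0,0,0],[-0.2,0,0],1],[[0,0,0],[-0.4,0,0],1],[[0,0,0],[-0.5,0,0],1]]'

```text
t: 17.83
tcp_pos: [0.6267, -0.0645, 0.0332]
ee_rot: [-0.002, -0.046, 0.999, -0.001]
wrist_force: [-6.3, -0.3, 11.6]
grip_width: 0.015
grasp_force: 60.2
```

```bash
python3 -c "
from h import *
st(); p,W=carriers('wrist','pics/w9.png'); 
import math
a=math.radians(5.3)
go(610+18*math.cos(a)+35*math.sin(a),-30+18*math.sin(a)-35*math.cos(a),31,185.3)"
```

```text
t 17.83 tcp [626.7 -64.5  33.2] yaw -174.71 tilt [ 0.25 -0.09] F [-6.3 -0.3 11.6] w 15.0 gf 60.2 q1,7 [0.41 1.37]
carrier px [327. 273.] c [613.7 -64.5] sz [23.2 43.7] a 4.9 z 9.5
   cap (((616.543212890625, -64.29423522949219), (3.5310399532318115, 28.173242568969727), 4.195016860961914), np.float64(23.811718229263672), 359)
carrier px [327. 343.] c [642.2 -62.1] sz [ 8.  16.6] a 6.1 z 9.5
   cap (((632.5022583007812, -65.55805969238281), (4.031132221221924, 12.915167808532715), 29.93996810913086), np.float64(23.584088242596668), 49)
turn [-0.001 -0.004 -0.   ] shift cm [-0.44  0.09  0.22] rows>= 1
```

drive_tool --plan '[[[0,0,0],[-0.1,0,0],1],[[0,0,0],[-0.2,0,0],1],[[0,0,0],[-0.2,0,0],1]]'

```text
t: 18.13
tcp_pos: [0.6287, -0.0644, 0.0332]
ee_rot: [-0.002, -0.046, 0.999, -0.001]
wrist_force: [-6.4, -0.4, 11.5]
grip_width: 0.0152
grasp_force: 60.1
```

drive_tool --plan '[[[0,0,0],[-0.1,0,0],1],[[0,0,0],[-0.2,0,0],1],[[0,0,0],[-0.2,0,0],1]]'

```text
t: 18.38
tcp_pos: [0.6307, -0.0642, 0.0332]
ee_rot: [-0.002, -0.046, 0.999, -0.001]
wrist_force: [-6.3, -0.8, 11.7]
grip_width: 0.0154
grasp_force: 60.1
```

drive_tool --plan '[[[0,0,0],[-0.1,0,0],1],[[0,0,0],[-0.2,0,0],1],[[0,0,0],[-0.2,0,0],1]]'

```text
t: 18.63
tcp_pos: [0.6328, -0.064, 0.0332]
ee_rot: [-0.002, -0.046, 0.999, -0.001]
wrist_force: [-6.5, -0.6, 10.8]
grip_width: 0.0152
grasp_force: 60.1
```

```bash
python3 -c "
from h import *
import math
a=math.radians(5.3)
st(); p,W=carriers('wrist','pics/w10.png')
for nm in('wrist','top','side'):
  s,p,d,c=cam(nm); W=cloud(nm,s,d,c); q=W-np.array([.61,-.03,0]); X=(q[...,0]*math.cos(a)+q[...,1]*math.sin(a))*1000; Y=(-q[...,0]*math.sin(a)+q[...,1]*math.cos(a))*1000
  for lo,hi in((-100,-70),(10,40),(40,70),(70,100)):
    m=(Y>lo)&(Y<hi)&(W[...,2]>.017)&(W[...,2]<.023)&(X>20)&(X<75); print(nm,lo,m.sum(),np.percentile(X[m],[2,10,50,90,98]).round(1) if m.sum()>10 else '')"
```

```text
t 18.63 tcp [632.8 -64.   33.2] yaw -174.71 tilt [ 0.22 -0.09] F [-6.5 -0.6 10.8] w 15.2 gf 60.1 q1,7 [0.41 1.37]
carrier px [327. 273.] c [619.8 -64. ] sz [23.4 43.6] a 5.3 z 9.5
   cap (((622.6436157226562, -63.724769592285156), (3.1844916343688965, 28.346834182739258), 5.206435203552246), np.float64(23.862801275210384), 354)
carrier px [326. 343.] c [648.6 -61.6] sz [ 8.6 16.7] a 5.4 z 9.5
   cap (((638.1046142578125, -64.8953857421875), (3.9046919345855713, 13.797026634216309), 32.1833381652832), np.float64(23.301195493277625), 50)
wrist -100 8 
wrist 10 190 [41.6 41.9 42.7 45.3 46.7]
wrist 40 2457 [41.7 42.5 48.3 57.1 60.2]
wrist 70 2532 [41.7 42.6 51.2 59.6 61.4]
top -100 0 
top 10 45 [40.5 42.9 50.7 58.7 59.7]
top 40 89 [39.9 41.8 51.6 58.8 59.8]
top 70 89 [40.3 41.3 50.3 58.5 60. ]
side -100 67 [46.1 47.6 55.5 64.1 64.7]
side 10 83 [45.4 47.2 55.6 62.9 64.8]
side 40 84 [44.8 46.6 54.8 62.4 63.6]
side 70 94 [45.6 47.4 55.5 62.5 64.3]
```

View pics/w10.png

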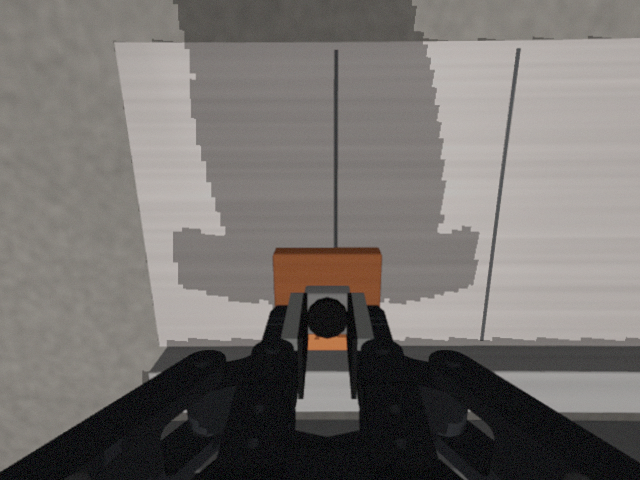

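drive_tool --plan '[[[0,0,0],[-0.1,0,0],1],[[0,0,0],[-0.15,0,0],1],[[0,0,0],[-0.15,0,0],1]]'

```text
t: 19.08
tcp_pos: [0.6341, -0.0639, 0.0332]
ee_rot: [-0.002, -0.046, 0.999, -0.001]
wrist_force: [-6.7, -0.2, 12.4]
grip_width: 0.0154
grasp_force: 60.1
```

drive_tool --plan '[[[0,0,0],[-0.1,0,0],1],[[0,0,0],[-0.15,0,0],1],[[0,0,0],[-0.15,0,0],1]]'

```text
t: 19.33
tcp_pos: [0.6356, -0.0638, 0.0332]
ee_rot: [-0.002, -0.046, 0.999, -0.001]
wrist_force: [-6.4, -0.7, 12.1]
grip_width: 0.0152
grasp_force: 60.1
```

drive_tool --plan '[[[0,0,0],[-0.1,0,0],1],[[0,0,0],[-0.15,0,0],1],[[0,0,0],[-0.15,0,0],1]]'

```text
t: 19.58
tcp_pos: [0.6359, -0.0638, 0.0332]
ee_rot: [-0.003, -0.046, 0.999, -0.001]
wrist_force: [-8.5, -0.9, 13.3]
grip_width: 0.0153
grasp_force: 60.4
```

```bash
python3 -c "
from h import *
st(); p,W=carriers('wrist'); cv2.imwrite('pics/w11.png',cv2.resize(p[230:390,230:430],None,fx=3.5,fy=3.5,interpolation=cv2.INTER_CUBIC))
b=p[310:375,326].astype(int); print([(r+310,*b[r]) for r in range(20,60,2)])
for v in range(336,372,3): print(v,(W[v,326]*1000).round(1),(W[v,430]*1000).round(1))"
```

```text
t 19.58 tcp [635.9 -63.8  33.2] yaw -174.72 tilt [ 0.4 -0.1] F [-8.5 -0.9 13.3] w 15.3 gf 60.4 q1,7 [0.4  1.38]
carrier px [327. 273.] c [622.8 -63.7] sz [23.2 43.5] a 5.4 z 9.5
   cap (((625.8528442382812, -63.55815505981445), (3.3035922050476074, 28.376142501831055), 5.344407558441162), np.float64(23.91753753245987), 347)
carrier px [326. 343.] c [651.1 -61.4] sz [ 8.4 16.8] a 6.5 z 9.5
   cap (((641.3826904296875, -64.62776184082031), (3.499765634536743, 13.051668167114258), 29.09799575805664), np.float64(23.32303138048611), 53)
[(330, np.int64(0), np.int64(4), np.int64(2)), (332, np.int64(9), np.int64(12), np.int64(16)), (334, np.int64(12), np.int64(10), np.int64(14)), (336, np.int64(21), np.int64(19), np.int64(21)), (338, np.int64(48), np.int64(80), np.int64(129)), (340, np.int64(78), np.int64(123), np.int64(192)), (342, np.int64(75), np.int64(125), np.int64(190)), (344, np.int64(72), np.int64(122), np.int64(190)), (346, np.int64(60), np.int64(108), np.int64(174)), (348, np.int64(44), np.int64(72), np.int64(128)), (350, np.int64(62), np.int64(70), np.int64(90)), (352, np.int64(6
[... 291 characters left out ...]
4(104), np.int64(107), np.int64(107)), (366, np.int64(150), np.int64(151), np.int64(154)), (368, np.int64(161), np.int64(162), np.int64(164))]
336 [640.5 -62.5  23. ] [ 6.496e+02 -1.460e+01 -2.000e-01]
339 [650.3 -61.7   8.7] [ 6.511e+02 -1.440e+01 -1.000e-01]
342 [651.3 -61.6   9.5] [650.6 -15.3   3.3]
345 [652.8 -61.4   9.3] [651.2 -15.6   4.8]
348 [654.  -61.3   9.7] [651.5 -16.1   6.8]
351 [655.2 -61.2  10.2] [651.5 -16.7   9.3]
354 [656.1 -61.1  10.9] [651.6 -17.3  11.5]
357 [655.9 -61.1  13.5] [622.  -34.8  61.1]
360 [655.4 -61.2  16.4] [621.8 -35.3  63.1]
363 [655.5 -61.2  18.4] [621.1 -36.1  65.5]
366 [655.8 -61.1  19.9] [621.8 -36.   65.8]
369 [657.5 -61.   19.6] [623.  -35.7  65.4]
```

View pics/w11.png

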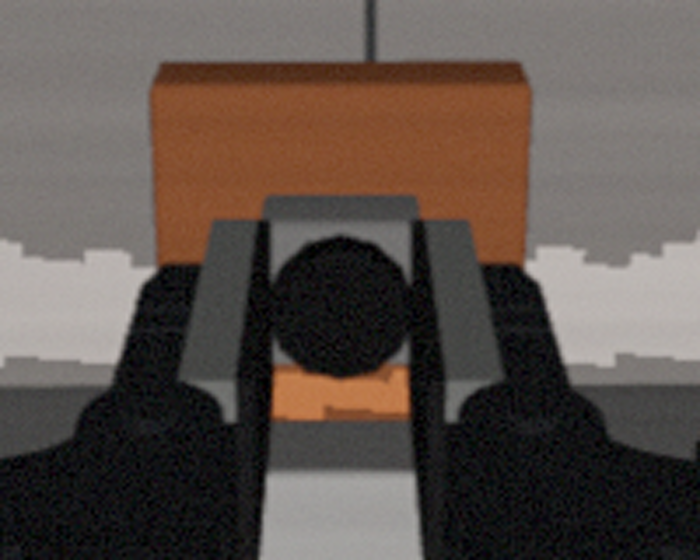

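The plate now abuts the fence at crop row ~420, and the arm stalled there with the force rising. I'll press slightly further, then release.

drive_tool --plan '[[[0,0,0],[-0.1,0,0],1],[[0,0,0],[-0.15,0,0],1],[[0,0,0],[-0.15,0,0],1]]'

```text
t: 19.88
tcp_pos: [0.6361, -0.0637, 0.0332]
ee_rot: [-0.005, -0.046, 0.999, -0.001]
wrist_force: [-12.4, -0.4, 17.7]
grip_width: 0.0152
grasp_force: 60.7
```

drive_tool --plan '[[[0,0,0],[-0.1,0,0],1],[[0,0,0],[-0.2,0,0],1],[[0,0,0],[-0.2,0,0],1]]'

```text
t: 20.13
tcp_pos: [0.6362, -0.0638, 0.0331]
ee_rot: [-0.007, -0.046, 0.999, -0.002]
wrist_force: [-15.9, -1.4, 20.8]
grip_width: 0.0155
grasp_force: 61.2
```

drive_tool --plan '[[[0,0,0],[0.2,0,-0.1],1],[[0,0,0],[0.2,0,-0.1],0.2],[[0,0,0],[0.2,0,-0.1],0.2],[[0,0,0],[0.2,0,-0.1],0.2],[[0,0,0],[0.2,0,-0.1],0.2],[[0,0,0],[0.2,0,-0.1],0.2],[[0,0,0],[0.2,0,-2],0.2],[[0,0,0],[0.2,0,-5],0.2],[[0,0,0],[0.2,0,-8],0.2],[[0,0,0],[2,0,-10],0.2],[[0,0,0],[5,0,-11],-0.2],[[0,0,0],[8,0,-11],-0.2],[[0,0,0],[8,0,-11],-0.2]]'

```text
t: 21.22
tcp_pos: [0.5571, -0.0705, 0.1414]
ee_rot: [-0.003, -0.046, 0.999, -0.001]
wrist_force: [-0.7, 0.5, 0.3]
grip_width: 0.0515
grasp_force: 0.0
```

```bash
cat >> h.py <<'E'
def S(X,Y):
    a=np.radians(5.3); return 611.5+X*np.cos(a)-Y*np.sin(a), -30+X*np.sin(a)+Y*np.cos(a)
def inS(x,y):
    a=np.radians(5.3); return ((x-611.5)*np.cos(a)+(y+30)*np.sin(a)).round(1), (-(x-611.5)*np.sin(a)+(y+30)*np.cos(a)).round(1)
E
python3 -c "
from h import *
st(); p,W=carriers('wrist','pics/w12.png'); print(inS(636.2,-63.8)); carriers('top'); go(564.6,264.4,150,162.5)"
```

```text
t 21.22 tcp [557.1 -70.5 141.4] yaw -174.68 tilt [ 0.37 -0.13] F [-0.7  0.5  0.3] w 51.5 gf 0.0 q1,7 [0.53 1.47]
carrier px [326. 333.] c [633.4 -62.9] sz [44.7 43.2] a 5.5 z 9.5
   cap (((632.8873901367188, -62.91244888305664), (14.853300094604492, 14.762184143066406), 20.178071975708008), np.float64(23.440684190306843), 340)
(np.float64(21.5), np.float64(-35.9))
carrier px [207. 228.] c [563.8 262. ] sz [44.4 44. ] a 72.6 z 9.5
turn [-0.001  0.     0.398] shift cm [-3.34 33.27 -0.83] rows>= 9
```

drive_tool --plan '[[[0,0,0.04],[-0.3,3.5,0],-0.2],[[0,0,0.08],[-0.6,7,0],-0.2],[[0,0,0.12],[-1,10.5,0],-0.2],[[0,0,0.16],[-1.4,14,0],-0.2],[[0,0,0.2],[-1.8,17.5,0],-0.2],[[0,0,0.25],[-2.1,21,0],-0.2],[[0,0,0.3],[-2.5,24.5,0],-0.2],[[0,0,0.35],[-2.9,28,0],-0.2],[[0,0,0.398],[-3.2,31,0],-0.2],[[0,0,0.398],[-3.35,33.3,-0.8],-0.2],[[0,0,0.398],[-3.35,33.3,-0.8],-0.2],[[0,0,0.398],[-3.35,33.3,-0.8],-0.2],[[0,0,0.398],[-3.35,33.3,-0.8],-0.2]]'

```text
t: 22.4
tcp_pos: [0.5658, 0.2647, 0.1492]
ee_rot: [-0.0, 0.152, 0.988, -0.0]
wrist_force: [0.3, -0.9, -0.4]
grip_width: 0.0511
grasp_force: 0.0
```

```bash
python3 -c "
from h import *
st(); carriers('wrist','pics/w13.png'); go(564.6,264.4,32,162.5)"
```

```text
t 22.4 tcp [565.8 264.7 149.2] yaw 162.52 tilt [-0.   -0.05] F [ 0.3 -0.9 -0.4] w 51.1 gf 0.0 q1,7 [-0.08  0.51]
carrier px [326. 229.] c [564.7 265. ] sz [43.6 43.5] a 72.2 z 9.5
   cap (((564.6229248046875, 265.0754089355469), (14.02253246307373, 14.321029663085938), 73.19232940673828), np.float64(23.50357094813002), 379)
turn [-0.001  0.    -0.001] shift cm [ 0.14  0.04 11.71] rows>= 3
```

drive_tool --plan '[[[0,0,0],[0.1,0,4],-0.2],[[0,0,0],[0.1,0,8],-0.2],[[0,0,0],[0.1,0,10.5],-0.2],[[0,0,0],[0.1,0,11.65],-0.2],[[0,0,0],[0.1,0,11.65],-0.2],[[0,0,0],[0.1,0,11.65],-0.2],[[0,0,0],[0.1,0,11.65],0.3],[[0,0,0],[0.1,0,11.65],0.5],[[0,0,0],[0.1,0,11.65],1],[[0,0,0],[0.1,0,11.65],1],[[0,0,0],[0.1,0,11.65],1],[[0,0,0],[0.1,0,11.65],1],[[0,0,0],[0.1,0,11.65],1],[[0,0,0],[0.1,0,11.65],1]]'

```text
t: 23.62
tcp_pos: [0.5655, 0.2659, 0.0355]
ee_rot: [0.002, 0.152, 0.988, 0.001]
wrist_force: [-0.7, -1.1, 6.0]
grip_width: 0.0144
grasp_force: 58.5
```

```bash
python3 -c "
from h import *
st()
for X,Y in ((-120,70),(5,55),(20,55)): go(*S(X,Y),32,185.3)"
```

```text
t 23.62 tcp [565.5 265.9  35.5] yaw 162.53 tilt [-0.17  0.09] F [-0.7 -1.1  6. ] w 14.4 gf 58.5 q1,7 [-0.13  0.43]
turn [ 0.001  0.003 -0.397] shift cm [  0.5  -25.04   0.31] rows>= 7
turn [ 0.001  0.003 -0.397] shift cm [-11.61 -21.58   0.35] rows>= 6
turn [ 0.001  0.003 -0.397] shift cm [-12.99 -21.     0.36] rows>= 6
```

```bash
python3 -c "
from h import *
p,W=carriers('wrist'); cv2.imwrite('pics/w14.png',cv2.resize(p[170:370,230:430],None,fx=3,fy=3))"
```

```text
carrier px [327. 275.] c [554.8 270.4] sz [43.7 22.3] a 72.2 z 9.5
   cap (((556.419921875, 268.9958190917969), (35.77764129638672, 5.015332221984863), 72.7213134765625), np.float64(24.4473626183562), 161)
carrier px [326. 345.] c [583.  261.5] sz [16.3  8.8] a 69.8 z 9.5
   cap (((571.3058471679688, 263.0771179199219), (11.322751998901367, 2.2602362632751465), 80.11347198486328), np.float64(23.40626224445644), 47)
```

View pics/w14.png

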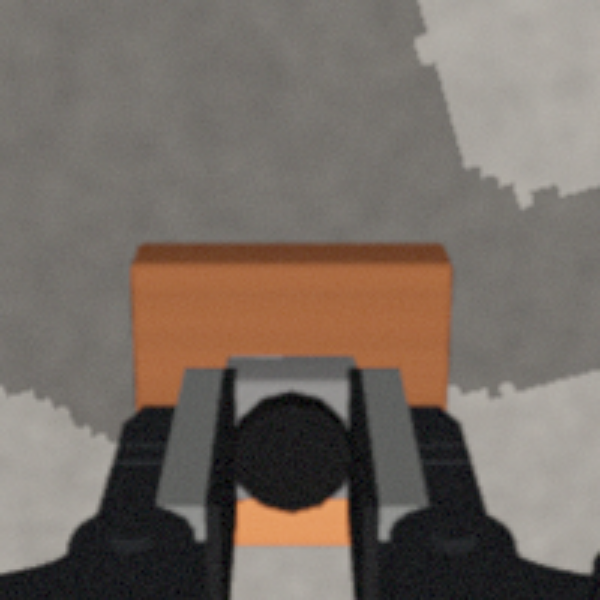

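The grip is good: the pads straddle the body and the plate is flat on the bench. Sliding it to in front of the plate.

drive_tool --plan '[[[0,0,0],[0,-1,0],1],[[0,0,-0.03],[0,-3,0],1],[[0,0,-0.06],[0,-5,0],1],[[0,0,-0.1],[0.1,-7,0],1],[[0,0,-0.14],[0.1,-9,0],1],[[0,0,-0.18],[0.2,-11,0],1],[[0,0,-0.22],[0.2,-13,0],1],[[0,0,-0.26],[0.3,-15,0],1],[[0,0,-0.3],[0.3,-17,0],1],[[0,0,-0.33],[0.4,-19,0],1],[[0,0,-0.36],[0.4,-21,0],1],[[0,0,-0.39],[0.5,-23,0],1],[[0,0,-0.397],[0.5,-25,0],1],[[0,0,-0.397],[0.5,-25,0],1],[[0,0,-0.397],[0.5,-25,0],1]]'

```text
t: 24.92
tcp_pos: [0.4858, 0.0259, 0.0354]
ee_rot: [0.002, -0.045, 0.999, -0.002]
wrist_force: [-1.8, -3.6, 12.5]
grip_width: 0.0147
grasp_force: 60.5
```

```bash
python3 -c "
from h import *
st();carriers('wrist')
for X,Y in ((13,55),(20,55)): go(*S(X,Y),32,185.3)"
```

```text
t 24.92 tcp [485.8  25.9  35.4] yaw -174.86 tilt [-0.19 -0.2 ] F [-1.8 -3.6 12.5] w 14.7 gf 60.5 q1,7 [0.38 1.14]
carrier px [327. 275.] c [474.6  26.1] sz [21.9 43.8] a 5.4 z 9.5
   cap (((476.6060791015625, 26.07723617553711), (5.110213756561279, 37.360294342041016), 5.465373992919922), np.float64(24.98719692996816), 314)
carrier px [327. 345.] c [504.   28.5] sz [ 8.1 16.2] a 4.8 z 9.5
   cap (((492.6100769042969, 25.461458206176758), (2.60890531539917, 11.479103088378906), 18.587596893310547), np.float64(23.440389322290812), 53)
turn [-0.004  0.003 -0.002] shift cm [-13.3   -1.2    0.38] rows>= 4
turn [-0.004  0.003 -0.002] shift cm [-14.    -1.2    0.38] rows>= 4
```

drive_tool --plan '[[[0,0,0],[-1,-0.1,0],1],[[0,0,0],[-3,-0.3,0],1],[[0,0,0],[-5,-0.5,0],1],[[0,0,0],[-7,-0.7,0],1],[[0,0,0],[-9,-0.9,0],1],[[0,0,0],[-10.5,-1,0],1],[[0,0,0],[-11.5,-1.2,0],1],[[0,0,0],[-12.4,-1.2,0],1],[[0,0,0],[-13,-1.2,0],1],[[0,0,0],[-13.2,-1.2,0],1],[[0,0,0],[-13.2,-1.2,0],1]]'

```text
t: 25.88
tcp_pos: [0.6161, 0.0284, 0.0354]
ee_rot: [-0.001, -0.046, 0.999, -0.001]
wrist_force: [-5.6, 0.1, 13.3]
grip_width: 0.0147
grasp_force: 60.7
```

drive_tool --plan '[[[0,0,0],[-0.1,0,0],1],[[0,0,0],[-0.2,0,0],1],[[0,0,0],[-0.3,0,0],1],[[0,0,0],[-0.3,0,0],1]]'

```text
t: 26.22
tcp_pos: [0.618, 0.0285, 0.0354]
ee_rot: [-0.002, -0.046, 0.999, -0.001]
wrist_force: [-8.3, -0.8, 15.0]
grip_width: 0.0145
grasp_force: 60.9
```

drive_tool --plan '[[[0,0,0],[-0.1,0,0],1],[[0,0,0],[-0.2,0,0],1],[[0,0,0],[-0.2,0,0],1]]'

```text
t: 26.47
tcp_pos: [0.62, 0.0287, 0.0354]
ee_rot: [-0.002, -0.046, 0.999, -0.001]
wrist_force: [-7.2, -1.7, 14.7]
grip_width: 0.0151
grasp_force: 60.9
```

drive_tool --plan '[[[0,0,0],[-0.1,0,0],1],[[0,0,0],[-0.2,0,0],1],[[0,0,0],[-0.2,0,0],1]]'

```text
t: 26.72
tcp_pos: [0.622, 0.0289, 0.0354]
ee_rot: [-0.002, -0.046, 0.999, -0.001]
wrist_force: [-7.7, -0.5, 15.5]
grip_width: 0.0145
grasp_force: 60.9
```

drive_tool --plan '[[[0,0,0],[-0.1,0,0],1],[[0,0,0],[-0.2,0,0],1],[[0,0,0],[-0.2,0,0],1]]'

```text
t: 26.97
tcp_pos: [0.624, 0.029, 0.0354]
ee_rot: [-0.002, -0.046, 0.999, -0.001]
wrist_force: [-8.0, -1.5, 14.8]
grip_width: 0.0148
grasp_force: 60.8
```

drive_tool --plan '[[[0,0,0],[-0.1,0,0],1],[[0,0,0],[-0.2,0,0],1],[[0,0,0],[-0.2,0,0],1]]'

```text
t: 27.22
tcp_pos: [0.6246, 0.0291, 0.0354]
ee_rot: [-0.003, -0.046, 0.999, -0.001]
wrist_force: [-10.9, -1.5, 18.3]
grip_width: 0.015
grasp_force: 61.3
```

drive_tool --plan '[[[0,0,0],[-0.1,0,0],1],[[0,0,0],[-0.2,0,0],1],[[0,0,0],[-0.2,0,0],1]]'

```text
t: 27.47
tcp_pos: [0.6248, 0.0291, 0.0353]
ee_rot: [-0.006, -0.046, 0.999, -0.002]
wrist_force: [-15.3, -1.4, 21.1]
grip_width: 0.0146
grasp_force: 61.9
```

Seated. Release and retreat.

drive_tool --plan '[[[0,0,0],[0.15,0,-0.1],1],[[0,0,0],[0.15,0,-0.1],0.2],[[0,0,0],[0.15,0,-0.1],0.2],[[0,0,0],[0.15,0,-0.1],0.2],[[0,0,0],[0.15,0,-0.1],0.2],[[0,0,0],[0.15,0,-0.1],0.2],[[0,0,0],[0.15,0,-2],0.2],[[0,0,0],[0.15,0,-5],0.2],[[0,0,0],[0.15,0,-8],0.2],[[0,0,0],[2,0,-10],0.2],[[0,0,0],[5,1,-12],0.2],[[0,0,0],[8,2,-14],1],[[0,0,0],[9,3,-16],1],[[0,0,0],[9,3,-16],1],[[0,0,0],[9,3,-16],1]]'

```text
t: 28.72
tcp_pos: [0.5382, 0.052, 0.1946]
ee_rot: [0.002, -0.047, 0.999, -0.0]
wrist_force: [0.8, -0.9, -0.7]
grip_width: 0.0002
grasp_force: 0.0
```

```bash
python3 -c "
from h import *
st(); p,W=carriers('wrist','pics/w15.png'); print('top'); carriers('top','pics/t15.png'); print('side'); carriers('side','pics/s15.png'); hood()
print(S(18,0)); go(560,120,280,185.3)"
```

```text
t 28.72 tcp [538.2  52.  194.6] yaw -174.64 tilt [-0.2  -0.06] F [ 0.8 -0.9 -0.7] w 0.2 gf 0.0 q1,7 [0.43 1.27]
carrier px [186. 307.] c [633.4 -63. ] sz [44.6 45. ] a 5.7 z 9.4
   cap (((632.6713256835938, -62.45280838012695), (14.399266242980957, 14.936461448669434), 46.735111236572266), np.float64(23.351485630215272), 237)
carrier px [284. 302.] c [624.   29.9] sz [43.5 43.5] a 5.7 z 9.5
   cap (((622.8053588867188, 26.25508689880371), (6.6903228759765625, 14.290637969970703), 77.03721618652344), np.float64(23.432575969703993), 94)
top
carrier px [344. 198.] c [632.4 -65.5] sz [45.3 41.5] a 3.4 z 9.9
side
carrier px [272. 233.] c [635.3 -63.1] sz [42.3 48.9] a 7.0 z 9.6
   cap (((635.8167724609375, -59.595001220703125), (8.928006172180176, 8.355606079101562), 72.33200073242188), np.float64(24.700503435253818), 16)
carrier px [272. 260.] c [626.8  30.8] sz [42.2 48.2] a 5.4 z 9.7
   cap (((626.2179565429688, 31.313610076904297), (8.594406127929688, 12.429698944091797), 58.797882080078125), np.float64(23.691774360581952), 16)
hood: top edge station x range 101.0 128.0 zmax 191.0
(np.float64(629.4230445673224), np.float64(-28.33732942596189))
turn [ 0.    -0.002 -0.001] shift cm [-2.84  6.71 -8.8 ] rows>= 3
```

```bash
python3 -c "
from h import *
go(*S(-60,0),260,185.5); go(*S(160,0),260,185.5); go(*S(160,0),166,185.5)"
```

```text
turn [ 0.    -0.002 -0.005] shift cm [-0.61 -8.71 -6.8 ] rows>= 3
turn [ 0.    -0.002 -0.005] shift cm [-22.61  -8.68  -6.84] rows>= 7
turn [ 0.    -0.002 -0.005] shift cm [-22.63  -8.68   2.56] rows>= 6
```

drive_tool --plan '[[[0,0,0],[0,-3,-3],1],[[0,0,0],[-0.3,-6,-5.5],1],[[0,0,0],[-0.6,-8.7,-6.8],1],[[0,0,0],[-0.6,-8.7,-6.8],1],[[0,0,0],[-4.5,-8.7,-6.8],1],[[0,0,0],[-8.5,-8.7,-6.8],1],[[0,0,0],[-12.5,-8.7,-6.8],1],[[0,0,0],[-16.5,-8.7,-6.8],1],[[0,0,0],[-20,-8.7,-6.8],1],[[0,0,0],[-22.6,-8.7,-6.8],1],[[0,0,0],[-22.6,-8.7,-6.8],1],[[0,0,0],[-22.6,-8.7,-6.8],1]]'

```text
t: 29.92
tcp_pos: [0.7709, -0.014, 0.2576]
ee_rot: [-0.002, -0.046, 0.999, 0.001]
wrist_force: [-0.5, 0.8, -0.3]
grip_width: 0.0002
grasp_force: 0.0
```

```bash
python3 -c "
from h import *
st(); hood(); go(*S(160,0),166,185.5)
s,p,d,c=cam('wrist'); W=cloud('wrist',s,d,c); cv2.imwrite('pics/w16.png',p)
m=(W[...,0]>.77)&(abs(W[...,1]+.02)<.06); print('behind max z',np.nanmax(W[m][:,2]) if m.any() else None)
z=np.load('side0.npz')['W']
for lo in(.76,.78,.8,.82,.84): 
  m=(z[...,0]>lo)&(z[...,0]<lo+.02)&(abs(z[...,1]+.02)<.07); print(lo,np.percentile(z[m][:,2],[50,99]).round(3))"
```

```text
t 29.92 tcp [770.9 -14.  257.6] yaw -174.72 tilt [0.24 0.08] F [-0.5  0.8 -0.3] w 0.2 gf 0.0 q1,7 [0.31 1.39]
hood: top edge station x range 101.0 128.0 zmax 191.0
turn [ 0.001 -0.004 -0.004] shift cm [-0.09 -0.11  9.28] rows>= 3
behind max z 0.31775462400416776
0.76 [-0.     0.003]
0.78 [-0.     0.003]
0.8 [-0.     0.003]
0.82 [0.038 0.109]
0.84 [0.108 0.111]
```

drive_tool --plan '[[[0,0,0],[-0.1,-0.1,3.5],1],[[0,0,0],[-0.1,-0.1,7],1],[[0,0,0],[-0.1,-0.1,9.2],1],[[0,0,0],[-0.1,-0.1,9.2],1],[[0,0,0],[1,-0.1,9.2],1],[[0,0,0],[2,-0.1,9.2],1],[[0,0,0],[3,-0.1,9.2],1],[[0,0,0],[4,-0.1,9.2],1],[[0,0,0],[5,-0.1,9.2],1],[[0,0,0],[6,-0.1,9.2],1],[[0,0,0],[6,-0.1,9.2],1]]'

```text
t: 30.93
tcp_pos: [0.7105, -0.0213, 0.1728]
ee_rot: [0.002, -0.046, 0.999, -0.001]
wrist_force: [0.1, -0.1, -1.2]
grip_width: -0.0001
grasp_force: 0.0
```

```bash
python3 -c "
from h import *
st(); hood(); s=read_state()['tcp_pos']*1000; print(inS(s[0],s[1]))"
```

```text
t 30.93 tcp [710.5 -21.3 172.8] yaw -174.74 tilt [-0.2 -0.1] F [ 0.1 -0.1 -1.2] w -0.1 gf 0.0 q1,7 [0.38 1.35]
hood: top edge station x range 61.0 86.0 zmax 189.0
(np.float64(99.8), np.float64(-0.6))
```

drive_tool --plan '[[[0,0,0],[0.8,0,0],1],[[0,0,0],[1.5,0,0],1],[[0,0,0],[2.9,0,0.3],1],[[0,0,0],[4.35,0,0.7],1],[[0,0,0],[5.7,0,1.3],1],[[0,0,0],[7,0,2.1],1],[[0,0,0],[8.1,0,3.0],1],[[0,0,0],[9.1,0,4.1],1],[[0,0,0],[10,0,5.3],1],[[0,0,0],[10,0,5.3],1],[[0,0,0],[10,0,5.3],1]]'

```text
t: 31.9
tcp_pos: [0.6101, -0.0303, 0.1158]
ee_rot: [-0.001, -0.046, 0.999, -0.0]
wrist_force: [0.2, 0.1, 0.6]
grip_width: -0.0
grasp_force: 0.0
```

```bash
python3 -c "
from h import *
st(); hood(); s=read_state()['tcp_pos']*1000; print(inS(s[0],s[1]))"
```

```text
t 31.9 tcp [610.1 -30.3 115.8] yaw -174.72 tilt [ 0.14 -0.01] F [0.2 0.1 0.6] w -0.0 gf 0.0 q1,7 [0.47 1.33]
hood: top edge station x range -47.0 -21.0 zmax 115.0
(np.float64(-0.2), np.float64(-0.0))
```

drive_tool --plan '[[[0,0,0],[0.7,0,1.3],1],[[0,0,0],[1.2,0,2.7],1],[[0,0,0],[1.5,0,4.1],1],[[0,0,0],[1.8,0,5.2],1],[[0,0,0],[2,0,5.7],1],[[0,0,0],[2,0,5.9],1],[[0,0,0],[2,0,6.0],1],[[0,0,0],[2,0,6.0],1]]'

```text
t: 32.62
tcp_pos: [0.5916, -0.0318, 0.0571]
ee_rot: [-0.0, -0.046, 0.999, -0.0]
wrist_force: [-0.4, -0.3, 1.1]
grip_width: -0.0002
grasp_force: 0.6
```

```bash
python3 -c "
from h import *
st(); hood()"
```

```text
t 32.62 tcp [591.6 -31.8  57.1] yaw -174.71 tilt [ 0.02 -0.03] F [-0.4 -0.3  1.1] w -0.2 gf 0.6 q1,7 [0.45 1.29]
hood: top edge station x range -61.0 83.0 zmax 44.0
```

drive_tool --plan '[[[0,0,0],[0,0,-1],1],[[0,0,0],[3.2,0,-1],1],[[0,0,0],[3.2,0,-1],1],[[0,0,0],[3.2,0,0],1],[[0,0,0],[3.2,0,0.2],1],[[0,0,0],[3.2,0,0.4],1],[[0,0,0],[3.2,0,0.4],1]]'

```text
t: 33.25
tcp_pos: [0.5605, -0.0351, 0.0567]
ee_rot: [-0.0, -0.046, 0.999, -0.002]
wrist_force: [-12.4, -1.8, 36.4]
grip_width: -0.0001
grasp_force: 18.0
```

drive_tool --plan '[[[0,0,0],[0,0,0.2],1],[[0,0,0],[0,0,0.3],1],[[0,0,0],[0,0,0.3],1]]'

```text
t: 33.5
tcp_pos: [0.5606, -0.0351, 0.0565]
ee_rot: [-0.001, -0.046, 0.999, -0.003]
wrist_force: [-21.0, -2.7, 57.7]
grip_width: 0.0001
grasp_force: 28.3
```

drive_tool --plan '[[[0,0,0],[0,0,-0.8],1],[[0,0,0],[0,0,-4],1],[[0,0,0],[0,0,-8],1],[[0,0,0],[2,2,-11],1],[[0,0,0],[4,5,-12],1],[[0,0,0],[6,9,-12],1],[[0,0,0],[8,13,-12],1],[[0,0,0],[10,17,-12],1],[[0,0,0],[10,21,-12],1],[[0,0,0],[10,25,-12],1],[[0,0,0],[10,29,-12],1],[[0,0,0],[10,32,-12],1],[[0,0,0],[10,32,-12],1],[[0,0,0],[10,32,-12],1]]'

```text
t: 34.67
tcp_pos: [0.4302, 0.2778, 0.1696]
ee_rot: [0.0, -0.049, 0.999, 0.001]
wrist_force: [0.8, -0.2, -0.0]
grip_width: -0.0001
grasp_force: 0.0
```

```bash
python3 -c "
from h import *
st(); hood()
for n in('top','side'):
  print(n); carriers(n,f'pics/{n}17.png')
  s,p,d,c=cam(n);W=cloud(n,s,d,c);H,Sx,V=cv2.split(cv2.cvtColor(p,cv2.COLOR_BGR2HSV)); m=(H>105)&(H<125)&(Sx>130)&(abs(W[...,1]+.03)<.17)&(W[...,0]>.5)&(W[...,0]<.62)&(W[...,2]>.03); print('front edge z',np.percentile(W[m][:,2],[10,50,90]))
s,p,d,c=cam('wrist');W=cloud('wrist',s,d,c);H,Sx,V=cv2.split(cv2.cvtColor(p,cv2.COLOR_BGR2HSV)); print('button',rect((H>45)&(H<85)&(Sx>100)&(W[...,1]>.2)&(W[...,2]>.01),W)); cv2.imwrite('pics/w17.png',p)
go(450.5,372,60,185)"
```

```text
t 34.67 tcp [430.2 277.8 169.6] yaw -174.41 tilt [-0.03  0.14] F [ 0.8 -0.2 -0. ] w -0.1 gf 0.0 q1,7 [0.08 0.74]
hood: top edge station x range -61.0 81.0 zmax 44.0
top
front edge z [0.03551417 0.03900627 0.04232656]
side
front edge z [0.0373607  0.03935202 0.0413652 ]
button (((431.62957763671875, 304.87835693359375), (180.52044677734375, 46.36827087402344), 78.9920654296875), np.float64(22.48150477030969), 2905)
turn [-0.001  0.     0.002] shift cm [-2.81  9.7  10.9 ] rows>= 4
```

drive_tool --plan '[[[0,0,0],[-0.8,3,2],1],[[0,0,0],[-1.6,6,4],1],[[0,0,0],[-2.4,8.5,7],1],[[0,0,0],[-2.8,9.6,10],1],[[0,0,0],[-2.8,9.6,10.9],1],[[0,0,0],[-2.8,9.6,10.9],1],[[0,0,0],[-2.8,9.6,12],1],[[0,0,0],[-2.8,9.6,12.6],1],[[0,0,0],[-2.8,9.6,12.9],1],[[0,0,0],[-2.8,9.6,13.2],1],[[0,0,0],[-2.8,9.6,13.4],1],[[0,0,0],[-2.8,9.6,13.4],1]]'

```text
t: 35.97
tcp_pos: [0.4503, 0.3717, 0.0358]
ee_rot: [0.001, -0.046, 0.999, -0.001]
wrist_force: [-0.0, -3.4, 3.9]
grip_width: 0.0001
grasp_force: 2.2
```

```bash
python3 -c "
from h import *
st()"
```

```text
t 35.97 tcp [450.3 371.7  35.8] yaw -174.77 tilt [-0.07 -0.09] F [-0.  -3.4  3.9] w 0.1 gf 2.2 q1,7 [-0.21  0.44]
```

Partly pressed at 3.9 N. Pushing to the stop.

drive_tool --plan '[[[0,0,0],[0,0,0.2],1],[[0,0,0],[0,0,0.3],1],[[0,0,0],[0,0,0.3],1],[[0,0,0],[0,0,0.3],1]]'

```text
t: 36.3
tcp_pos: [0.4504, 0.3722, 0.0349]
ee_rot: [0.001, -0.046, 0.999, -0.001]
wrist_force: [-1.7, -6.7, 18.5]
grip_width: 0.0002
grasp_force: 9.2
```

drive_tool --plan '[[[0,0,0],[0,0,0.15],1],[[0,0,0],[0,0,0.15],1],[[0,0,0],[0,0,0.15],1]]'

```text
t: 36.55
tcp_pos: [0.4504, 0.3723, 0.0347]
ee_rot: [0.001, -0.046, 0.999, -0.002]
wrist_force: [-5.2, -9.1, 27.9]
grip_width: 0.0001
grasp_force: 13.9
```

drive_tool --plan '[[[0,0,0],[0,0,-3],1],[[0,0,0],[0,0,-6],1],[[0,0,0],[4,0,-9],1],[[0,0,0],[4,0,-13],1],[[0,0,0],[4,0,-13],1],[[0,0,0],[4,0,-13],1]]'

```text
t: 37.05
tcp_pos: [0.4103, 0.3714, 0.1641]
ee_rot: [0.003, -0.047, 0.999, 0.002]
wrist_force: [-0.2, 0.1, -0.1]
grip_width: 0.0001
grasp_force: 0.0
```

```bash
python3 - <<'E'
from h import *
st()
s,p,d,c=cam('wrist');W=cloud('wrist',s,d,c)
H,Sx,V=cv2.split(cv2.cvtColor(p,cv2.COLOR_BGR2HSV)); m=(H>45)&(H<85)&(Sx>100)&(np.hypot(W[...,0]-.4505,W[...,1]-.372)<.022)
print('green z',np.percentile(W[m][:,2]*1000,[5,25,50,75,95]).round(1),rect(m&(W[...,2]>.019),W))
r=np.hypot(W[...,0]-.4505,W[...,1]-.372)
for a in range(0,32,2):
    k=(r>=a/1000)&(r<(a+2)/1000); z=W[k][:,2]*1000
    print(a,k.sum(),np.percentile(z,[10,50,90]).round(1) if k.sum()>3 else '')
E
```

```text
t 37.05 tcp [410.3 371.4 164.1] yaw -174.63 tilt [-0.36  0.23] F [-0.2  0.1 -0.1] w 0.1 gf 0.0 q1,7 [-0.12  0.53]
green z [12.8 20.5 21.3 21.8 22.5] (((446.772216796875, 371.92376708984375), (25.8867130279541, 31.42361831665039), 10.926371574401855), np.float64(21.42561656034847), 1122)
0 21 [20.9 21.4 22.4]
2 62 [20.7 21.7 22.4]
4 113 [20.8 21.6 22.3]
6 153 [20.7 21.6 22.3]
8 156 [20.8 21.6 22.5]
10 187 [20.8 21.6 22.5]
12 215 [20.7 21.5 22.3]
14 263 [13.3 20.3 21.6]
16 324 [10.9 11.9 18.4]
18 305 [10.8 11.6 12.5]
20 332 [10.8 11.6 12.4]
22 409 [ 0.2 10.8 11.9]
24 425 [-1.   0.2  9.5]
26 381 [-1.1 -0.4  0.6]
28 495 [-1.3 -0.4  0.8]
30 595 [ -1.2  -0.2 182.4]
```

```bash
python3 - <<'E'
from h import *
s,p,d,c=cam('top'); p0=cv2.imread('pics/top0.png'); W=cloud('top',s,d,c)
H,S_,V=cv2.split(cv2.cvtColor(p,cv2.COLOR_BGR2HSV))
print('handle',rect((H>5)&(H<18)&(S_>130)&(W[...,2]>.02)&(W[...,2]<.05)&(abs(W[...,1]+.366)<.04)&(W[...,0]<.6)&(W[...,0]>.35),W))
print('steel',rect((S_<60)&(V>130)&(W[...,2]<.02)&(abs(W[...,1]+.366)<.03)&(W[...,0]<.59)&(W[...,0]>.48),W))
a=np.hstack([p0[130:340,120:520],p[130:340,120:520]]); b=np.vstack([p0[130:340,120:520],p[130:340,120:520]])
cv2.imwrite('pics/cmp.png',cv2.resize(b,None,fx=1.42,fy=1.42))
E
```

```text
handle (((454.5918273925781, -365.43280029296875), (17.831167221069336, 79.34571838378906), 83.03357696533203), np.float64(30.649819331071804), 293)
steel (((543.707763671875, -366.0265197753906), (92.48870086669922, 59.900638580322266), 0.06281972676515579), np.float64(3.2217679379094033), 403)
```

View pics/cmp.png

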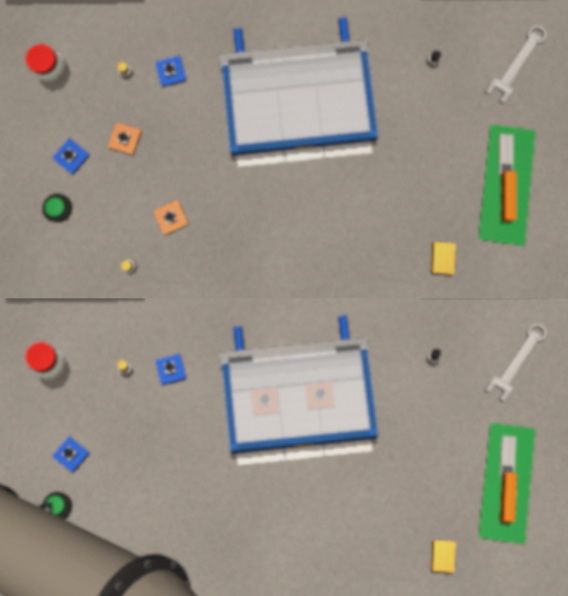

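The before/after comparison shows both carriers under the shut hood at (264,400) and (320,395), and the blade flat on its mat. The bystanders in view have not moved. The front-left fitting is hidden behind the arm, which never came near it.

```bash
python3 -c "
from rig import *
print(sign_off())"
```

```text
the job is handed in; nothing more can be done
None
```

The job is handed in: I levered the hood open with the blade, slid both carriers flat against the rear fence, shut the hood, pressed the button to its stop, and left the blade flat on its mat, turned about 3 to 4 degrees from its starting direction.

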